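# Make ready and start an oil-misting batch

## Robot

A 6-joint arm with a two-finger parallel gripper is mounted at the origin on the work surface. World frame = base frame: x ahead of the robot, y to its left, z up, the work surface at z = 0. Lengths are in m, angles in rad, forces in N, time in s.
With the tool pointing down it reaches from about 0.35 to 0.85 m from the base axis. Payload 8.1 kg.
Tool frame: the origin (TCP) lies between the finger pads; the fingertips stand 11 mm ahead of it and the grasp point (between the pads) lies 8 mm behind it; y points along the fingers, x is the direction in which the jaws open and shut, and the axes are right-handed (so a half turn about y gives the same grasp; the last joint's range is limited). The gripper opens to 93 mm and grips with 3 to 60 N. Pads are 15 mm wide; open, the fingers measure 128 mm over their backs; the gripper's body (75 mm by 188 mm) begins 65 mm behind the grasp point.
Start: joints at [1.103, 0.13, 1.488, -0, 1.523, -0.085], TCP at [0.224, 0.557, 0.205] pointing down, gripper open.
Joint ranges: [-2.96, 2.96], [-0.89, 2.26], [0.02, 2.5], [-1.34, 4.48], [0, 2.73], [-2.66, 2.66]. Speed limits (rad/s): [2.39, 2.39, 2.79, 3.14, 3.14, 3.14].

## Interface

Orientations are given as a rotation vector (axis times angle).
In Python, from plant import readout, optics, robot gives the robot as it stands.
- The arm moves only by the shell command python3 -m creep 'ROWS' [FORCE]. ROWS is JSON, a list that holds one entry, the list of rows, each a list of 7 numbers: the closure, from 0 (fully open) to 1 (shut), then the shift along the tool's x, y, z in cm, then the turn, a rotation vector about the tool's x, y, z in degrees. In form: [[[grip, x, y, z, wx, wy, wz], ...]]. A call has exactly 8 rows; each row shifts and turns the pose as measured when the row begins, along the tool's axes as they then stand; what a row does not reach is not made up. A row lasts 1/10 s, in which the tool goes at most 50 mm and 8.59 degrees, less where a joint would pass 70% of its speed; a pose out of reach is approached as far as the arm can. A call is refused whole if a number of a shift passes 5 or a number of a turn 8.59, either way. A call with a gripper value outside its range is refused whole. The fingers move at their own pace and stop on an object; FORCE is the grip in N (left out, the last holds). Time passes only in rows, so rows that do not move let the fingers close, or fill a call up. It gives the time, the measured TCP pose, the force and the opening at its end, in the units of the state.
- readout.read_state(): the state, without advancing time (a new reading comes with each control period).
- optics.read_camera(name): name is "scene" or "top" or "wrist"; returns a dict with "frame" (420x560x3 uint8, red, green, blue), "depth" (420x560 float32, m along the optical axis (not along the pixel's ray), 0 where there is no reading), "intrinsics" (3x3 intrinsics, pixels), "R" (3x3) and "t" (3): a world point X has camera coordinates R X + t. Camera axes: x right, y down, z forward; pixel columns grow to the right and rows downward; lengths in m; the calibration is good to about 2 mm. A picture is of the moment at which its call begins.
- robot.close_job(): hands the job in, once; it reports no verdict.
The state is a dict: "t": time; "q": joint angles; "dq": joint speeds; "joint_torque": joint torques, N m; "tool_pos": TCP position; "orientation": TCP orientation; "force": force on the tool from outside, world axes, zero at the start; "wrist_torque": the same for the moment, N m; "opening": finger opening in m.
Only numpy, scipy, OpenCV 4.12 (cv2) and the standard library are available. Lean on these libraries where they do the work, as an engineer would, in place of code of your own. Each camera call takes 0.05 s, during which the arm holds its last target. There are 200 camera calls.

## Task

Get the steel plates ready for misting with rust-proofing oil: lay all of them on the draining board in one overlapping row without gaps, beginning at the yellow strip, each with its lower edge on the next painted line and its upper end resting on the strip or the plate before it. Put the red filler cap on the tank neck, turn it back anticlockwise until the thread drops into place and screw it clockwise fully home. Only when the plates lie ready and the cap is home, twist the start key clockwise to its stop and let it spring back, and leave the can, brush and yellow bin where they are.

Things in the scene. Friction and masses are not known exactly. Their poses are not given: they have to be found in the camera images.
- plate1_mid (a point): centre of a bare steel plate 70 x 44 x 8 mm, 0.19 kg (all alike; not all are there every time). Its x axis runs along the 70 mm, y along the 44 mm, z through the thickness. They start flat on the bench to the robot's left.
- plate2_mid (a point): centre of a bare steel plate 70 x 44 x 8 mm, 0.19 kg (all alike; not all are there every time). Its x axis runs along the 70 mm, y along the 44 mm, z through the thickness. They start flat on the bench to the robot's left.
- plate3_mid (a point): centre of a bare steel plate 70 x 44 x 8 mm, 0.19 kg (all alike; not all are there every time). Its x axis runs along the 70 mm, y along the 44 mm, z through the thickness. They start flat on the bench to the robot's left.
- plate4_mid (a point): centre of a bare steel plate 70 x 44 x 8 mm, 0.19 kg (all alike; not all are there every time). Its x axis runs along the 70 mm, y along the 44 mm, z through the thickness. They start flat on the bench to the robot's left.
- plate5_mid (a point): centre of a bare steel plate 70 x 44 x 8 mm, 0.19 kg (all alike; not all are there every time). Its x axis runs along the 70 mm, y along the 44 mm, z through the thickness. They start flat on the bench to the robot's left.
- plate6_mid (a point): centre of a bare steel plate 70 x 44 x 8 mm, 0.19 kg (all alike; not all are there every time). Its x axis runs along the 70 mm, y along the 44 mm, z through the thickness. They start flat on the bench to the robot's left.
- board: fixed aluminium draining board, 310 (x) x 140 mm, top 10 mm above the bench, no rims; origin at the centre of its underside. A yellow strip 8 mm high lies across its -x end, then six painted cross lines 40 mm apart, the first 40 mm past the strip's edge. Plates of the row overlap by 30 mm.
- slot1 (a point): centre of plate number 1 of the row, counted from the yellow strip, when it lies in place on the board. x: along the row and down the lean (0.2 rad), away from the strip; y: across; z: square to the laid plate's face. The plate's 70 mm lie along x, its +x edge down on painted line 1, its other end over the yellow strip.
- slot2 (a point): centre of plate number 2 of the row, counted from the yellow strip, when it lies in place on the board. x: along the row and down the lean (0.2 rad), away from the strip; y: across; z: square to the laid plate's face. The plate's 70 mm lie along x, its +x edge down on painted line 2, its other end over the plate before.
- slot3 (a point): centre of plate number 3 of the row, counted from the yellow strip, when it lies in place on the board. x: along the row and down the lean (0.2 rad), away from the strip; y: across; z: square to the laid plate's face. The plate's 70 mm lie along x, its +x edge down on painted line 3, its other end over the plate before.
- slot4 (a point): centre of plate number 4 of the row, counted from the yellow strip, when it lies in place on the board. x: along the row and down the lean (0.2 rad), away from the strip; y: across; z: square to the laid plate's face. The plate's 70 mm lie along x, its +x edge down on painted line 4, its other end over the plate before.
- slot5 (a point): centre of plate number 5 of the row, counted from the yellow strip, when it lies in place on the board. x: along the row and down the lean (0.2 rad), away from the strip; y: across; z: square to the laid plate's face. The plate's 70 mm lie along x, its +x edge down on painted line 5, its other end over the plate before.
- slot6 (a point): centre of plate number 6 of the row, counted from the yellow strip, when it lies in place on the board. x: along the row and down the lean (0.2 rad), away from the strip; y: across; z: square to the laid plate's face. The plate's 70 mm lie along x, its +x edge down on painted line 6, its other end over the plate before.
- cap_mid (a point): centre of the red round filler cap, 60 mm across, 30 mm high, 0.06 kg, this point 15 mm above its underside, z up its axis. It starts on the bench, open side down. Bore 54 mm, 26 mm deep, with three small inward lugs 4 mm above its lower edge, at a radius of 21 to 27 mm; their turning position is not marked.
- neck_rim (a point): centre of the top rim of the tank's black filler neck, 30 mm above the tank's top and 75 mm above the bench. Neck 38 mm across, tapered at the rim, with a white three-start right-hand thread out to 50 mm across, lead 22.5 mm a turn. Screwed home, the cap's centre is 11 mm below this point (inside top on the rim). Where the thread starts lie is not marked.
- tank: blue fixed tank 100 x 100 x 45 mm, origin under its centre. A cap set on its neck rests on a collar, centre about 1 mm above the rim (5 if on a stop), and clockwise it is blocked. Turned anticlockwise up to 1.8 rad it finds a 0.35 rad wide start, drops about 7 mm if lowered or let go, and meets a back stop; then clockwise 1.2 to 2 rad, lowered with the thread, to home.
- key (a joint): start key on the grey switch box: 0 at rest, grows as it is turned clockwise seen from above, stop at 1.2 rad; the spring takes about 0.16 N m at the stop and turns it back when let go
- key_grip (a point): in the middle of the black key bar, 42 mm long (along its x), 12 mm wide (y), 26 mm high (13 mm of it below, 12 mm above this point); the fixed switch box below is 70 x 70 mm with its top 23 mm under this point. It turns with the key about the upright axis through this point.
- oil_can: green round can, 60 mm across, 110 mm high, on the bench beyond the work; a bystander, origin at its underside
- brush: hand brush lying on the bench beyond the work; a bystander
- screw_bin: yellow open bin 100 x 130 x 50 mm beyond the work; a bystander, origin at its underside
Things that resemble listed ones, but are neither listed nor needed, are in the scene too. Leave any turquoise look-alike of the part that bears plate6_mid alone. Of the things that look like the part that bears cap_mid, take the one that is nearest to the robot's base at the start.

How it is judged:
On the way, in this order (a step that is already met when the one before it is completed fails the run):
1. all the plates lie overlapped in the row and the cap is screwed home (angle between the z axis of each of plate1_mid, plate2_mid, plate3_mid, plate4_mid, plate5_mid, plate6_mid and the z axis of slot1, either way round below 0.09 rad and angle between the x axis of each of plate1_mid, plate2_mid, plate3_mid, plate4_mid, plate5_mid, plate6_mid and the x axis of slot1, either way round below 0.2 rad and y of plate1_mid in the frame of slot1 between -0.012 and 0.012 m and ((x of plate1_mid in the frame of slot1 between -0.009 and 0.009 m and z of plate1_mid in the frame of slot1 between -0.004 and 0.004 m) or (x of plate1_mid in the frame of slot2 between -0.009 and 0.009 m and z of plate1_mid in the frame of slot2 between -0.004 and 0.004 m) or (x of plate1_mid in the frame of slot3 between -0.009 and 0.009 m and z of plate1_mid in the frame of slot3 between -0.004 and 0.004 m) or (x of plate1_mid in the frame of slot4 between -0.009 and 0.009 m and z of plate1_mid in the frame of slot4 between -0.004 and 0.004 m) or (x of plate1_mid in the frame of slot5 between -0.009 and 0.009 m and z of plate1_mid in the frame of slot5 between -0.004 and 0.004 m) or (x of plate1_mid in the frame of slot6 between -0.009 and 0.009 m and z of plate1_mid in the frame of slot6 between -0.004 and 0.004 m)) and y of plate2_mid in the frame of slot1 between -0.012 and 0.012 m and ((x of plate2_mid in the frame of slot1 between -0.009 and 0.009 m and z of plate2_mid in the frame of slot1 between -0.004 and 0.004 m) or (x of plate2_mid in the frame of slot2 between -0.009 and 0.009 m and z of plate2_mid in the frame of slot2 between -0.004 and 0.004 m) or (x of plate2_mid in the frame of slot3 between -0.009 and 0.009 m and z of plate2_mid in the frame of slot3 between -0.004 and 0.004 m) or (x of plate2_mid in the frame of slot4 between -0.009 and 0.009 m and z of plate2_mid in the frame of slot4 between -0.004 and 0.004 m) or (x of plate2_mid in the frame of slot5 between -0.009 and 0.009 m and z of plate2_mid in the frame of slot5 between -0.004 and 0.004 m) or (x of plate2_mid in the frame of slot6 between -0.009 and 0.009 m and z of plate2_mid in the frame of slot6 between -0.004 and 0.004 m)) and y of plate3_mid in the frame of slot1 between -0.012 and 0.012 m and ((x of plate3_mid in the frame of slot1 between -0.009 and 0.009 m and z of plate3_mid in the frame of slot1 between -0.004 and 0.004 m) or (x of plate3_mid in the frame of slot2 between -0.009 and 0.009 m and z of plate3_mid in the frame of slot2 between -0.004 and 0.004 m) or (x of plate3_mid in the frame of slot3 between -0.009 and 0.009 m and z of plate3_mid in the frame of slot3 between -0.004 and 0.004 m) or (x of plate3_mid in the frame of slot4 between -0.009 and 0.009 m and z of plate3_mid in the frame of slot4 between -0.004 and 0.004 m) or (x of plate3_mid in the frame of slot5 between -0.009 and 0.009 m and z of plate3_mid in the frame of slot5 between -0.004 and 0.004 m) or (x of plate3_mid in the frame of slot6 between -0.009 and 0.009 m and z of plate3_mid in the frame of slot6 between -0.004 and 0.004 m)) and y of plate4_mid in the frame of slot1 between -0.012 and 0.012 m and ((x of plate4_mid in the frame of slot1 between -0.009 and 0.009 m and z of plate4_mid in the frame of slot1 between -0.004 and 0.004 m) or (x of plate4_mid in the frame of slot2 between -0.009 and 0.009 m and z of plate4_mid in the frame of slot2 between -0.004 and 0.004 m) or (x of plate4_mid in the frame of slot3 between -0.009 and 0.009 m and z of plate4_mid in the frame of slot3 between -0.004 and 0.004 m) or (x of plate4_mid in the frame of slot4 between -0.009 and 0.009 m and z of plate4_mid in the frame of slot4 between -0.004 and 0.004 m) or (x of plate4_mid in the frame of slot5 between -0.009 and 0.009 m and z of plate4_mid in the frame of slot5 between -0.004 and 0.004 m) or (x of plate4_mid in the frame of slot6 between -0.009 and 0.009 m and z of plate4_mid in the frame of slot6 between -0.004 and 0.004 m)) and y of plate5_mid in the frame of slot1 between -0.012 and 0.012 m and ((x of plate5_mid in the frame of slot1 between -0.009 and 0.009 m and z of plate5_mid in the frame of slot1 between -0.004 and 0.004 m) or (x of plate5_mid in the frame of slot2 between -0.009 and 0.009 m and z of plate5_mid in the frame of slot2 between -0.004 and 0.004 m) or (x of plate5_mid in the frame of slot3 between -0.009 and 0.009 m and z of plate5_mid in the frame of slot3 between -0.004 and 0.004 m) or (x of plate5_mid in the frame of slot4 between -0.009 and 0.009 m and z of plate5_mid in the frame of slot4 between -0.004 and 0.004 m) or (x of plate5_mid in the frame of slot5 between -0.009 and 0.009 m and z of plate5_mid in the frame of slot5 between -0.004 and 0.004 m) or (x of plate5_mid in the frame of slot6 between -0.009 and 0.009 m and z of plate5_mid in the frame of slot6 between -0.004 and 0.004 m)) and y of plate6_mid in the frame of slot1 between -0.012 and 0.012 m and ((x of plate6_mid in the frame of slot1 between -0.009 and 0.009 m and z of plate6_mid in the frame of slot1 between -0.004 and 0.004 m) or (x of plate6_mid in the frame of slot2 between -0.009 and 0.009 m and z of plate6_mid in the frame of slot2 between -0.004 and 0.004 m) or (x of plate6_mid in the frame of slot3 between -0.009 and 0.009 m and z of plate6_mid in the frame of slot3 between -0.004 and 0.004 m) or (x of plate6_mid in the frame of slot4 between -0.009 and 0.009 m and z of plate6_mid in the frame of slot4 between -0.004 and 0.004 m) or (x of plate6_mid in the frame of slot5 between -0.009 and 0.009 m and z of plate6_mid in the frame of slot5 between -0.004 and 0.004 m) or (x of plate6_mid in the frame of slot6 between -0.009 and 0.009 m and z of plate6_mid in the frame of slot6 between -0.004 and 0.004 m)) and z of cap_mid in the frame of neck_rim below -0.0095 m and horizontal distance between cap_mid and neck_rim below 0.004 m and angle between cap_mid's own z axis and vertical below 0.08 rad), for 0.3 s.
2. the start key is turned to its stop (value of joint key above 1.08 rad), for 0.1 s.
At the end, for the whole second after the job is handed in: All plates present fill the slots from the strip without gaps (9 mm along, 12 across, 4 in height; lean within 0.09, turn within 0.2 rad); cap home: centre 9.5 mm or more below the rim, within 4 mm of the axis, tilt under 0.08 rad; key back under 0.12 rad (all of step 1 and value of joint key below 0.12 rad); the robot touches nothing.
It fails at once if the oil can is moved more than 40 mm (distance of oil_can from where it was at the start of the episode above 0.04 m).
It fails at once if the brush is moved more than 40 mm (distance of brush from where it was at the start of the episode above 0.04 m).
It fails at once if the screw bin is moved more than 40 mm (distance of screw_bin from where it was at the start of the episode above 0.04 m).
Of plate1, plate2, plate3, plate4, plate5, plate6 only 4 to 6 are there at a start; the rules pass over those that are not, and their reading is None.
At some moment in a run one of cap may be knocked a few centimetres aside while the robot is not near it.
Once in a run the grip may slacken for a moment while it holds something.
It also fails if it takes over 210 s, if anything falls off the work surface, if the arm or the gripper's body presses on something with over 40 N, if the wrist force passes 120 N, or if a joint passes its speed limit or range.

## Working session

There is one attempt and no reset: what is moved stays moved. The work goes in short steps, Python scripts to look and compute and a shell command to move; the robot and the scene stay as the last step left them, time stands still between calls to the robot, and variables do not carry over. Pictures are saved under pics/ and viewed, about 12 in all and at most 16, crops included, and the job is handed in when it is done.

```bash
ls; mkdir -p pics
python3 - <<'E'
from plant import readout, optics
import cv2,numpy as np
s=readout.read_state(); print({k:np.round(v,3).tolist() for k,v in s.items()})
for n in ("scene","top"):
    c=optics.read_camera(n); np.savez(f"pics/{n}0.npz",**c)
    cv2.imwrite(f"pics/{n}0.png",c["frame"][:,:,::-1])
    print(n,c["intrinsics"].tolist(),np.round(c["R"],3).tolist(),c["t"])
E
```

```text
pics
{'t': 0.0, 'q': [1.103, 0.131, 1.489, -0.0, 1.523, -0.085], 'dq': [0.001, 0.0, -0.002, 0.002, 0.001, 0.0], 'joint_torque': [-0.0, -55.984, -49.177, 0.077, 0.035, -0.0], 'tool_pos': [0.224, 0.556, 0.204], 'orientation': [-1.367, -0.922, 0.924], 'force': [0.294, -0.032, 0.257], 'wrist_torque': [-0.042, 0.03, -0.026], 'opening': 0.093}
scene [[489.21601703336734, 0.0, 285.5756962939102], [0.0, 489.21601703336734, 200.32693278550138], [0.0, 0.0, 1.0]] [[-0.26, 0.965, 0.011], [0.647, 0.182, -0.741], [-0.717, -0.186, -0.672]] [ 0.19587969 -0.3065188   1.78601827]
top [[472.6629566942629, 0.0, 282.2895504351009], [0.0, 472.6629566942629, 199.43715751221956], [0.0, 0.0, 1.0]] [[-0.014, -1.0, -0.006], [-0.999, 0.014, -0.032], [0.032, 0.005, -0.999]] [-0.04026008  0.60531384  1.16285179]
```

View pics/top0.png

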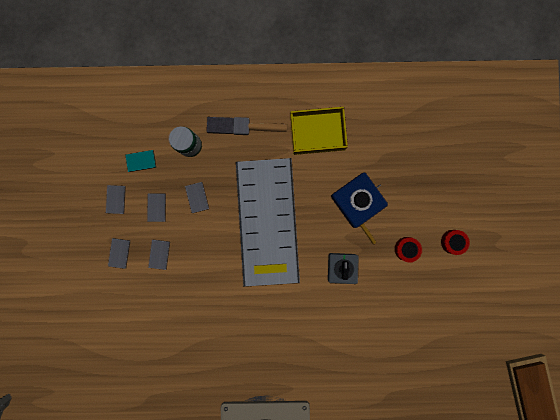

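View pics/scene0.png

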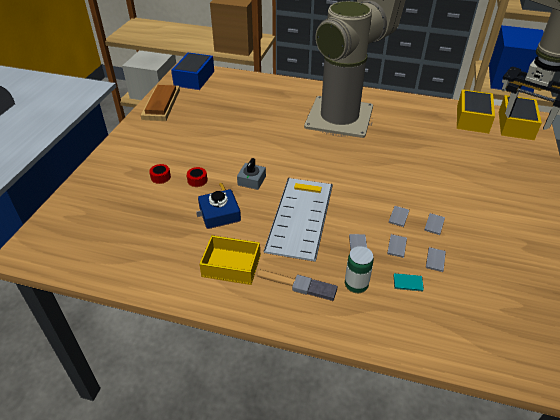

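Run:
```python
from scipy.spatial.transform import Rotation as R
print(R.from_rotvec([-1.367,-.922,.924]).as_matrix().round(3))
```

```text
[[ 0.373 -0.001 -0.928]
 [ 0.928 -0.001  0.373]
 [-0.001 -1.     0.   ]]
```

```bash
cat > h.py <<'E'
import numpy as np, cv2, sys
from scipy.spatial.transform import Rotation as Ro
def ray(c,uv,z):
    uv=np.atleast_2d(uv).astype(float); K=c["intrinsics"]; R=c["R"]; t=c["t"]
    d=(np.linalg.inv(K)@np.c_[uv,np.ones(len(uv))].T).T@R; o=-R.T@t
    return o+d*((z-o[2])/d[:,2])[:,None]
def depthpts(c,m):
    v,u=np.nonzero(m); d=c["depth"][v,u]; k=d>0; u,v,d=u[k],v[k],d[k]
    p=(np.linalg.inv(c["intrinsics"])@np.c_[u,v,np.ones(len(u))].T).T*d[:,None]
    return (p-c["t"])@c["R"]
def blobs(m,amin=30):
    cs,_=cv2.findContours(m.astype(np.uint8),cv2.RETR_EXTERNAL,cv2.CHAIN_APPROX_NONE)
    return [k for k in cs if cv2.contourArea(k)>amin]
def rect(c,k,z):   # centre, long-axis angle (deg), sides in mm
    w=ray(c,k[:,0,:],z)[:,:2]; r=cv2.minAreaRect((w*1000).astype(np.float32)); b=cv2.boxPoints(r)
    e=[b[1]-b[0],b[2]-b[1]]; l=max(e,key=np.linalg.norm)
    return np.array(r[0])/1000,np.degrees(np.arctan2(l[1],l[0]))%180,sorted(np.linalg.norm(e,axis=1).round(1).tolist())
E
python3 - <<'E'
from h import *
c=dict(np.load("pics/top0.npz")); hsv=cv2.cvtColor(c["frame"],cv2.COLOR_RGB2HSV); H,S,V=cv2.split(hsv)
g=(S<60)&(V>80); g[:70]=0;g[320:]=0
for k in blobs(g,150):
    x,y,w,h=cv2.boundingRect(k); print("grey",(x+w//2,y+h//2),cv2.contourArea(k),*rect(c,k,.008))
for nm,m,z in (("red",((H<8)|(H>172))&(S>130)&(V>80),.03),("yel",(H>22)&(H<34)&(S>170)&(V>140),.018),("blue",(H>100)&(H<125)&(S>120),.045),("turq",(H>80)&(H<98)&(S>120),.008)):
    for k in blobs(m,60):
        x,y,w,h=cv2.boundingRect(k); 
        if y>320: continue
        (cx,cy),r=cv2.minEnclosingCircle((ray(c,k[:,0,:],z)[:,:2]*1000).astype(np.float32))
        print(nm,(x+w//2,y+h//2),"circle",round(cx),round(cy),round(r),*rect(c,k,z))
# heights
for n,(u,v) in dict(board=(267,220),neck=(361,200),tank=(345,210),key=(345,265),box=(334,280),capA=(408,249),plate=(156,207),strip=(270,268)).items():
    m=np.zeros((420,560),bool); m[v-2:v+3,u-2:u+3]=1; print(n,np.median(depthpts(c,m),0).round(4))
big=np.hstack([cv2.resize(c["frame"][150:295,230:390],None,fx=3,fy=3,interpolation=2),cv2.resize(c["frame"][220:270,390:480],None,fx=3,fy=8.7,interpolation=2)])
big=cv2.resize(c["frame"][150:295,230:480],None,fx=3.2,fy=3.2,interpolation=2)
cv2.imwrite("pics/crop1.png",big[:,:,::-1])
E
```

```text
grey (362, 200) 328.5 [ 0.60190302 -0.24393733] 134.04431 [50.79999923706055, 51.0]
grey (268, 222) 6343.5 [ 0.5503252  -0.01011937] 2.9879029 [130.1999969482422, 309.6000061035156]
grey (181, 138) 408.5 [0.76308093 0.20353403] 179.56885 [57.5, 57.79999923706055]
red (409, 250) circle 478 -355 30 [ 0.47712662 -0.35435703] 178.76389 [58.099998474121094, 58.099998474121094]
red (457, 242) circle 495 -471 30 [ 0.49489417 -0.47102316] 89.224655 [58.099998474121094, 58.20000076293945]
blue (359, 200) circle 600 -232 67 [ 0.59962683 -0.23306165] 124.71646 [98.69999694824219, 100.69999694824219]
turq (140, 161) circle 707 305 40 [0.70693121 0.30499133] 98.66664 [43.70000076293945, 70.0]
board [ 0.5543 -0.0101  0.0104]
neck [ 0.5987 -0.2329  0.0758]
tank [ 0.5761 -0.1992  0.0436]
key [ 0.4478 -0.193   0.0753]
box [ 0.4085 -0.1702  0.0404]
capA [ 0.4796 -0.3516  0.0315]
plate [0.5903 0.2657 0.0087]
strip [ 0.4368 -0.0163  0.0185]
```

View pics/crop1.png

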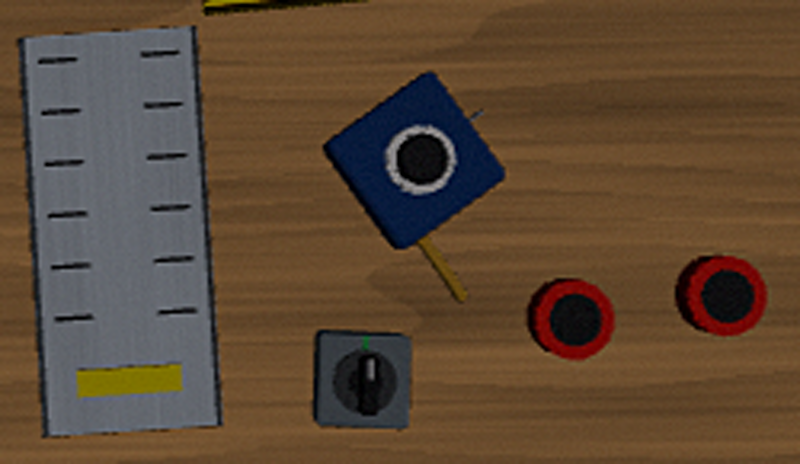

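Run:
```python
from h import *
c=dict(np.load("pics/top0.npz")); hsv=cv2.cvtColor(c["frame"],cv2.COLOR_RGB2HSV); H,S,V=cv2.split(hsv)
print(hsv[207,156],hsv[197,196],hsv[210,170])
g=(S<80)&(V>50)&(H>90); g[:170]=0;g[280:]=0;g[:,215:]=0
for k in blobs(g,100):
    x,y,w,h=cv2.boundingRect(k); print("plate",(x+w//2,y+h//2),cv2.contourArea(k),*rect(c,k,.008))
w=(S<60)&(V>120); w[:,:340]=0; w[:,385:]=0; w[:170]=0; w[230:]=0
for k in blobs(w): 
    p=(ray(c,k[:,0,:],.07)[:,:2]*1000).astype(np.float32); print("neck",cv2.minEnclosingCircle(p),cv2.minAreaRect(p))
b=np.zeros_like(V); b[155:255,240:294]=1
m=(V<45)&(b>0)
for k in blobs(cv2.resize(m.astype(np.uint8),None,fx=1,fy=1),3):
    x,y,ww,h=cv2.boundingRect(k)
    if ww>7 and ww<20: print("line",ray(c,k[:,0,:].mean(0),.010)[0,:2].round(4))
y=(H>20)&(H<36)&(S>150)&(V>100); y[:255]=0; y[290:]=0; y[:,:240]=0; y[:,300:]=0
for k in blobs(y,20): print("strip",*rect(c,k,.018))
```

```text
[113  27  76] [114  17  73] [ 16 147 111]
plate (159, 255) 444.5 [0.47298505 0.25994836] 172.02884 [43.400001525878906, 69.19999694824219]
plate (119, 253) 441.0 [0.47740814 0.35975735] 171.23824 [43.400001525878906, 68.5]
plate (156, 207) 416.0 [0.59034052 0.26571738] 179.6791 [39.900001525878906, 65.0]
plate (115, 199) 433.0 [0.61168341 0.36798767] 176.53268 [43.400001525878906, 68.5]
plate (197, 197) 437.0 [0.61360229 0.16424442] 14.119607 [43.29999923706055, 68.69999694824219]
neck ((600.48095703125, -234.00582885742188), 24.741657257080078) ((600.0316772460938, -233.96783447265625), (47.04144287109375, 44.6881217956543), 89.19481658935547)
strip [ 0.43520209 -0.01622792] 93.04814 [19.200000762939453, 79.80000305175781]
```

```bash
cat >> h.py <<'E'
def Rt(jaw,tilt=0):   # jaw axis angle (deg, world), tilt about tool x (deg)
    j=np.radians(jaw); x=np.array([np.cos(j),np.sin(j),0]); y=np.array([0,0,-1.]); 
    return np.c_[x,y,np.cross(x,y)]@Ro.from_euler("x",tilt,degrees=True).as_matrix()
B0=np.array([.5503,-.0101]); BA=3.0; L1=None
def slot(i,off=.005,h=.0085):
    a=np.radians(BA); bx=-.1057+.04*i-.0335; n=np.array([np.sin(.2),0,np.cos(.2)]); t=np.array([np.cos(.2),0,-np.sin(.2)])
    p=np.array([bx,0,.0209])+n*h+t*off
    return np.r_[B0+[p[0]*np.cos(a)-p[1]*np.sin(a),p[0]*np.sin(a)+p[1]*np.cos(a)],p[2]]
def to(x,y,z,jaw,tilt=0):
    from plant import readout
    s=readout.read_state(); C=Ro.from_rotvec(s["orientation"]).as_matrix(); T=Rt(jaw,tilt)
    w=np.degrees(Ro.from_matrix(C.T@T).as_rotvec()); d=np.array([x,y,z])-s["tool_pos"]
    print(f"t{s['t']:.1f} pos{np.round(s['tool_pos'],4)} open{s['opening']*1e3:.1f} F{np.round(s['force'],1)} q{np.round(s['q'],2)}")
    print("  turn",w.round(1),"then shift cm",(100*T.T@d).round(2),"| now-axes",(100*C.T@d).round(2))
E
cat > go.py <<'E'
import sys; from h import *
a=sys.argv[1:]
if a[0]=="slot": p=slot(int(a[1])); to(p[0],p[1],p[2]+float(a[2]),93,11.46)
else: to(*map(float,a))
E
python3 - <<'E'
from h import *
c=dict(np.load("pics/top0.npz"))
f=lambda u,v: ray(c,[230+u/3.2-.3,150+v/3.2-.3],.010)[0,:2]
a,b=f(125,315),f(109,56); print(a,b,(b-a)/5,np.degrees(np.arctan2(*(b-a)[::-1])), [slot(i).round(4) for i in (1,6)])
t=np.radians(3);print([(np.array([[np.cos(t),np.sin(t)],[-np.sin(t),np.cos(t)]])@(p-B0)).round(4) for p in (a,b)])
E
python3 go.py .482 .3590 .10 81.2
```

```text
[ 0.48470533 -0.01352975] [ 0.68551075 -0.00366503] [0.04016108 0.00197294] 2.81243777465593 [array([ 0.4578, -0.0149,  0.0282]), array([ 0.6575, -0.0045,  0.0282])]
[array([-0.0657,  0.    ]), array([ 0.1354, -0.0007])]
t0.1 pos[0.2238 0.5561 0.2038] open92.8 F[ 0.1  0.4 -0.1] q[ 1.1   0.13  1.49 -0.    1.52 -0.09]
  turn [ -0.  -13.1  -0.1] then shift cm [-15.53  10.38 -28.53] | now-axes [ -8.63  10.39 -31.31]
```

```bash
python3 -m creep '[[[0.25,-1.1,1.3,-3.9,0,-6.5,0],[0.25,-1.4,1.3,-3.7,0,-6.5,0],[0.25,-1.95,1.3,-3.57,0,0,0],[0.25,-1.95,1.3,-3.57,0,0,0],[0.25,-1.95,1.3,-3.57,0,0,0],[0.25,-1.95,1.3,-3.57,0,0,0],[0.25,-1.95,1.3,-3.57,0,0,0],[0.25,-1.95,1.3,-3.57,0,0,0]]]' 40; python3 go.py .482 .3590 .06 81.2
```

```text
t: 0.9
tool_pos: [0.486, 0.3578, 0.0947]
orientation: [-1.269, -1.105, 1.109]
force: [0.4, 0.8, 0.1]
opening: 0.0697
t0.9 pos[0.486  0.3578 0.0947] open69.7 F[0.4 0.8 0.1] q[ 0.55  0.22  1.59  0.    1.33 -0.89]
  turn [-0.2  0.9 -0. ] then shift cm [0.06 3.47 0.41] | now-axes [0.07 3.47 0.4 ]
```

```bash
python3 -m creep '[[[0.25,0.05,3,0.4,0,0.9,0],[0.25,0,3,0,0,0,0],[0.25,0,1.2,0,0,0,0],[0.25,0,0.5,0,0,0,0],[0.25,0,0,0,0,0,0],[0.25,0,0,0,0,0,0],[0.25,0,0,0,0,0,0],[0.25,0,0,0,0,0,0]]]' 40; python3 go.py .482 .3590 .0130 81.2
```

```text
t: 1.7
tool_pos: [0.4864, 0.3547, 0.0159]
orientation: [-1.28, -1.089, 1.092]
force: [-0.6, 0.2, 1.0]
opening: 0.0698
t1.7 pos[0.4864 0.3547 0.0159] open69.8 F[-0.6  0.2  1. ] q[ 0.54  0.3   1.65  0.    1.19 -0.87]
  turn [-0.1 -0.3 -0.1] then shift cm [0.36 0.29 0.5 ] | now-axes [0.36 0.29 0.5 ]
```

```bash
python3 -m creep '[[[0.25,0.36,0.1,0.5,0,0,0],[0.25,0,0.15,0,0,0,0],[0.25,0,0.05,0,0,0,0],[0.55,0,0,0,0,0,0],[0.7,0,0,0,0,0,0],[0.7,0,0,0,0,0,0],[0.7,0,0,0,0,0,0],[0.7,0,0,0,0,0,0]]]' 40; python3 go.py slot 1 0.05
```

```text
t: 2.5
tool_pos: [0.4827, 0.3606, 0.0149]
orientation: [-1.28, -1.093, 1.09]
force: [0.0, -0.4, 1.2]
opening: 0.0344
t2.5 pos[0.4827 0.3606 0.0149] open34.4 F[ 0.  -0.4  1.2] q[ 0.56  0.3   1.65  0.    1.19 -0.86]
  turn [ 11.5 -12.1   1.3] then shift cm [-37.38  -5.32   5.62] | now-axes [-37.47  -6.38  -3.49]
```

```bash
cat > snap.py <<'E'
import sys; from h import *
from plant import optics
n,f=sys.argv[1:3]; c=optics.read_camera(n); np.savez(f"pics/{f}.npz",**c); cv2.imwrite(f"pics/{f}.png",c["frame"][:,:,::-1])
E
python3 snap.py wrist w1
```

```text
(no output)
```

View pics/w1.png

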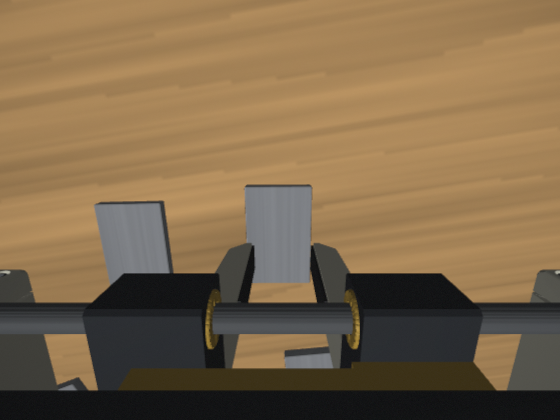

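```bash
python3 -m creep '[[[0.8,0,0,0,0,0,0],[0.8,0,0,0,0,0,0],[0.8,0,0,0,0,0,0],[0.8,0,-1,0,0,0,0],[0.8,0,-1,0,0,0,0],[0.8,0,-1,0,0,0,0],[0.8,0,0,0,0,0,0],[0.8,0,0,0,0,0,0]]]' 40; python3 go.py slot 1 0.05; python3 snap.py wrist w2
python3 - <<'E'
from h import *
c=dict(np.load("pics/w2.npz")); from plant import readout
s=readout.read_state(); C=Ro.from_rotvec(s["orientation"]).as_matrix(); o=-c["R"].T@c["t"]
print("cam in tool frame cm",100*C.T@(o-s["tool_pos"]),(C.T@c["R"].T).round(2).tolist())
for uv in ((280,235),(280,200),(280,270),(248,255),(312,255)):
    m=np.zeros((420,560),bool); m[uv[1],uv[0]]=1; print(uv,depthpts(c,m).round(3))
E
```

```text
t: 3.35
tool_pos: [0.4834, 0.361, 0.049]
orientation: [-1.28, -1.094, 1.089]
force: [-0.3, 0.2, 0.3]
opening: 0.0182
t3.4 pos[0.4834 0.361  0.049 ] open18.2 F[-0.3  0.2  0.3] q[ 0.56  0.26  1.63  0.    1.24 -0.86]
  turn [ 11.6 -12.1   1.3] then shift cm [-37.41  -1.97   5.02] | now-axes [-37.52  -3.01  -3.43]
cam in tool frame cm [  0.13716963 -18.04654813   7.67885555] [[1.0, -0.0, -0.0], [0.0, -0.27, 0.96], [-0.0, -0.96, -0.27]]
(280, 235) [[0.489 0.36  0.009]]
(280, 200) [[0.461 0.364 0.008]]
(280, 270) [[0.523 0.354 0.001]]
(248, 255) [[0.47  0.346 0.083]]
(312, 255) [[0.477 0.38  0.081]]
```

View pics/w2.png

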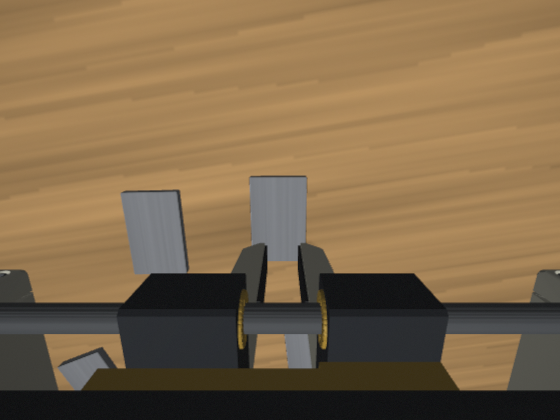

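Run:
```python
from h import *
from plant import readout
s=readout.read_state(); C=Ro.from_rotvec(s["orientation"]).as_matrix()
c=dict(np.load("pics/w2.npz")); print(c["intrinsics"][0,0],s["tool_pos"])
for u0,u1 in ((225,268),(299,335)):
    m=np.zeros((420,560),bool); m[240:275,u0:u1]=1
    p=depthpts(c,m); q=100*(p-s["tool_pos"])@C; k=p[:,2]>.02
    q=q[k]; print("tool frame cm: max y",q[:,1].max(), q[np.argsort(-q[:,1])[:6]].round(2).tolist(), "z range",q[:,2].min(),q[:,2].max())
for a,b in ((150,230),(280,215)):
    m=np.zeros((420,560),bool); m[b-4:b+5,a-4:a+5]=1; print(np.median(depthpts(c,m),0))
```

```text
293.11263447579654 [0.48363718 0.36106195 0.04908808]
tool frame cm: max y -1.3863928265307697 [[-1.23, -1.39, 0.97], [-1.05, -1.4, 0.97], [-0.86, -1.46, 0.87], [-0.8, -1.46, 0.87], [-0.98, -1.47, 1.0], [-0.92, -1.48, 0.87]] z range -0.6536704779454647 3.7399969996428397
tool frame cm: max y -1.4664056433186439 [[1.14, -1.47, 0.87], [1.62, -1.47, 1.0], [1.44, -1.49, 1.01], [1.2, -1.5, 0.88], [1.56, -1.5, 1.01], [1.5, -1.54, 1.03]] z range -0.23668412453553989 3.7414618969437017
[0.46811842 0.25802826 0.00869291]
[0.47243439 0.36242385 0.00851719]
```

```bash
python3 -m creep '[[[0.25,0,0,0,0,0,0],[0.25,0,0,0,0,0,0],[0.25,0,0,0,0,0,0],[0.25,0,1.5,0,0,0,0],[0.25,0,1.5,0,0,0,0],[0.25,0,0.5,0,0,0,0],[0.25,0,0,0,0,0,0],[0.25,0,0,0,0,0,0]]]' 40;  python3 -m creep '[[[0.25,0,0.2,0,0,0,0],[0.25,0,0.2,0,0,0,0],[0.25,0,0.2,0,0,0,0],[0.25,0,0,0,0,0,0],[0.25,0,0,0,0,0,0],[0.25,0,0,0,0,0,0],[0.25,0,0,0,0,0,0],[0.25,0,0,0,0,0,0]]]'; python3 snap.py wrist w3
python3 - <<'E'
from h import *
from plant import readout
s=readout.read_state(); C=Ro.from_rotvec(s["orientation"]).as_matrix()
c=dict(np.load("pics/w3.npz")); print(s["tool_pos"],s["force"])
d=c["depth"]; p=depthpts(c,d>0); q=100*(p-s["tool_pos"])@C
k=(abs(q[:,0])<6.5)&(abs(q[:,2])<1.5)&(p[:,2]>.012); print("lowest finger pts z",np.sort(p[k,2])[:8].round(4), q[k][np.argsort(p[k,2])[:5]].round(2))
E
```

```text
t: 4.2
tool_pos: [0.4814, 0.3597, 0.0073]
orientation: [-1.279, -1.09, 1.093]
force: [-0.4, -1.5, 0.2]
opening: 0.0693
t: 5.0
tool_pos: [0.4826, 0.3604, 0.0026]
orientation: [-1.28, -1.092, 1.09]
force: [-0.1, -0.5, 0.1]
opening: 0.0695
[0.48260399 0.36047045 0.00264849] [-0.79130615 -0.27852421  0.78238921]
lowest finger pts z [0.0163 0.0166 0.0167 0.0168 0.0168 0.017  0.017  0.017 ] [[-3.85 -1.37  0.94]
 [ 4.26 -1.39  0.95]
 [ 3.66 -1.4  -0.38]
 [-3.35 -1.42 -0.24]
 [ 3.95 -1.41  0.96]]
```

```bash
python3 -m creep '[[[0.25,0,0.5,0,0,0,0],[0.25,0,0.5,0,0,0,0],[0.25,0,0.2,0,0,0,0],[0.25,0,0.15,0,0,0,0],[0.25,0,0.1,0,0,0,0],[0.25,0,0,0,0,0,0],[0.6,0,0,0,0,0,0],[0.8,0,0,0,0,0,0]]]' 40; python3 -m creep '[[[0.8,0,0,0,0,0,0],[0.8,0,0,0,0,0,0],[0.8,0,0,0,0,0,0],[0.8,0,0,0,0,0,0],[0.8,0,-1.5,0,0,0,0],[0.8,0,-3,0,0,0,0],[0.8,0,-2,0,0,0,0],[0.8,0,0,0,0,0,0]]]'; sed -i 's/h=.0085/h=-.016/' h.py;  python3 go.py slot 1 0.05
```

```text
t: 5.85
tool_pos: [0.4825, 0.3604, -0.0134]
orientation: [-1.28, -1.092, 1.091]
force: [0.3, 0.4, 0.2]
opening: 0.058
t: 6.65
tool_pos: [0.4811, 0.3595, 0.0545]
orientation: [-1.279, -1.089, 1.093]
force: [1.4, 0.0, -1.1]
opening: 0.0434
t6.7 pos[0.4811 0.3595 0.0545] open43.4 F[ 1.4  0.  -1.1] q[ 0.56  0.25  1.63  0.    1.26 -0.86]
  turn [ 11.3 -12.1   1.1] then shift cm [-37.28   0.97   4.67] | now-axes [-37.45   0.07  -3.15]
```

```bash
sed -i 's/h=-.016/h=-.017/' h.py; python3 -m creep '[[[0.8,-3.5,0,0,5.6,-6,0.5],[0.8,-4.5,0.1,0.5,5.6,-6,0.5],[0.8,-4.7,0.1,0.6,0,0,0],[0.8,-4.7,0.1,0.6,0,0,0],[0.8,-4.7,0.1,0.6,0,0,0],[0.8,-4.7,0.1,0.6,0,0,0],[0.8,-4.7,0.1,0.6,0,0,0],[0.8,-3.5,0,0.4,0,0,0]]]' 40; python3 -m creep '[[[0.8,0,0,0,0,0,0],[0.8,0,0,0,0,0,0],[0.8,0,0,0,0,0,0],[0.8,0,0,0,0,0,0],[0.8,0,0,0,0,0,0],[0.8,0,0,0,0,0,0],[0.8,0,0,0,0,0,0],[0.8,0,0,0,0,0,0]]]';  python3 go.py slot 1 0.002
```

```text
t: 7.45
tool_pos: [0.4475, 0.0024, 0.052]
orientation: [-1.022, -1.106, 1.347]
force: [1.2, -0.2, -2.3]
opening: 0.0432
t: 8.25
tool_pos: [0.4466, 0.0028, 0.0507]
orientation: [-1.021, -1.105, 1.347]
force: [-0.4, -0.8, -1.2]
opening: 0.0436
t8.2 pos[0.4466 0.0028 0.0507] open43.6 F[-0.4 -0.8 -1.2] q[-0.09  0.08  1.86 -0.02  1.42 -1.72]
  turn [-0.3  0.9  0.3] then shift cm [-1.83  4.35 -1.41] | now-axes [-1.88  4.33 -1.41]
```

```bash
cat > hand.py <<'E'
from h import *
from plant import optics,readout
c=optics.read_camera("wrist"); s=readout.read_state(); C=Ro.from_rotvec(s["orientation"]).as_matrix()
p=depthpts(c,c["depth"]>0); q=1000*(p-s["tool_pos"])@C
k=(abs(q[:,0])<18)&(q[:,1]>-32)&(q[:,1]<-10)&(abs(q[:,2])<50); q=q[k]
if len(q)>50: print("held: z %.1f..%.1f  top y med %.1f  x %.1f slope %.3f n%d"%(*np.percentile(q[:,2],[1,99]),np.median(q[:,1]),np.median(q[:,0]),np.polyfit(q[:,2],q[:,1],1)[0],len(q)))
else: print("nothing held",len(q))
E
python3 hand.py
python3 -m creep '[[[0.8,-1,1,-1,0,0.9,0],[0.8,-0.8,1,-0.4,0,0,0],[0.8,0,1,0,0,0,0],[0.8,0,0.6,0,0,0,0],[0.8,0,0.3,0,0,0,0],[0.8,0,0,0,0,0,0],[0.8,0,0,0,0,0,0],[0.8,0,0,0,0,0,0]]]';  python3 go.py slot 1 0.000
```

```text
held: z -25.3..40.4  top y med -21.8  x 0.2 slope 0.007 n6648
t: 9.1
tool_pos: [0.4525, -0.0142, 0.0073]
orientation: [-1.029, -1.093, 1.338]
force: [-0.0, -0.4, -1.6]
opening: 0.0432
t9.1 pos[ 0.4525 -0.0142  0.0073] open43.2 F[-0.  -0.4 -1.6] q[-0.12  0.15  1.86 -0.03  1.33 -1.73]
  turn [-0.4  0.1  0.4] then shift cm [-0.1  0.4 -0.1] | now-axes [-0.1  0.4 -0.1]
```

```bash
sed -i 's/h=-.017/h=-.0178/' h.py; python3 -m creep '[[[0.8,-0.1,0.25,-0.1,0,0,0],[0.8,0,0.15,0,0,0,0],[0.8,0,0.05,0,0,0,0],[0.8,0,0,0,0,0,0],[0.6,0,0,0,0,0,0],[0.4,0,0,0,0,0,0],[0.4,0,0,0,0,0,0],[0.4,0,0,0,0,0,0]]]';  python3 go.py slot 1 0.000;  python3 -m creep '[[[0.35,0,-1,0,0,0,0],[0.25,0,-3,0,0,0,0],[0.25,0,-4,0,0,0,0],[0.25,0,-3,0,0,0,0],[0.25,3,0,0,-5.7,0,0],[0.25,4.5,0,0,-5.7,0,0],[0.25,4.5,0,0,0,0,0],[0.25,4.5,0,0,0,0,0]]]'; python3 snap.py top t1; python3 go.py .478 .2592 .03 82
python3 - <<'E'
from h import *
c=dict(np.load("pics/t1.npz")); cv2.imwrite("pics/crop2.png",cv2.resize(c["frame"][140:300,90:330],None,fx=3.2,fy=3.2,interpolation=2)[:,:,::-1])
E
```

```text
t: 9.9
tool_pos: [0.4542, -0.0153, 0.0039]
orientation: [-1.031, -1.096, 1.337]
force: [-0.3, 0.9, -0.5]
opening: 0.0555
t9.9 pos[ 0.4542 -0.0153  0.0039] open55.5 F[-0.3  0.9 -0.5] q[-0.12  0.16  1.86 -0.03  1.32 -1.74]
  turn [-0.2  0.1  0.3] then shift cm [0.02 0.18 0.13] | now-axes [0.01 0.18 0.13]
t: 10.7
tool_pos: [0.4705, 0.1502, 0.1227]
orientation: [-1.186, -1.249, 1.233]
force: [-0.3, -0.7, -0.3]
opening: 0.07
t10.8 pos[0.4697 0.1567 0.1229] open69.9 F[-1.8  3.6  0.4] q[ 0.21 -0.11  1.88  0.01  1.36 -1.41]
  turn [ 0.2 10.7  0.7] then shift cm [10.27  9.29  0.6 ] | now-axes [10.1   9.42 -1.27]
```

View pics/crop2.png

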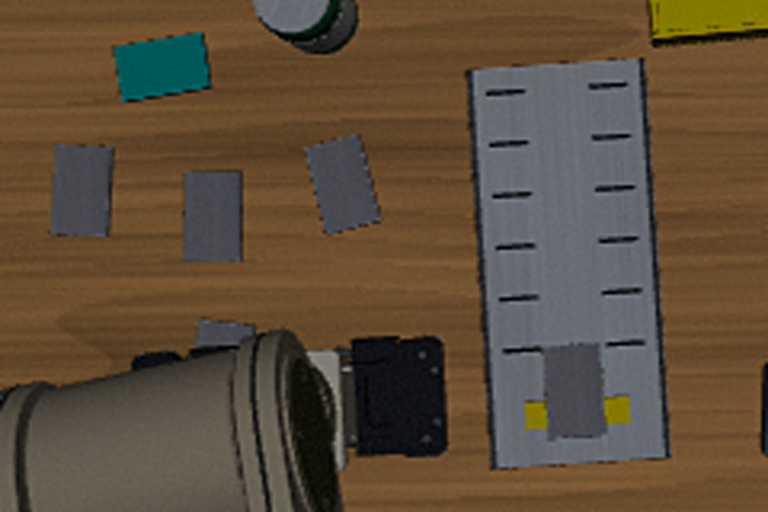

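```bash
python3 -m creep '[[[0.25,4.6,2,-0.8,0,5.3,0],[0.25,4.6,2,0,0,5.3,0],[0.25,1.2,3,0.5,0,0,0],[0.25,0,2,0,0,0,0],[0.25,0,0,0,0,0,0],[0.25,0,0,0,0,0,0],[0.25,0,0,0,0,0,0],[0.25,0,0,0,0,0,0]]]' 40; python3 go.py .478 .2592 -.0134 82
```

```text
t: 11.55
tool_pos: [0.4791, 0.2636, 0.0444]
orientation: [-1.271, -1.125, 1.086]
force: [-0.1, 0.4, 0.4]
opening: 0.0698
t11.6 pos[0.4791 0.2636 0.0444] open69.8 F[-0.1  0.4  0.4] q[ 0.4   0.1   1.82  0.01  1.2  -1.03]
  turn [0.8 0.  1. ] then shift cm [-0.45  5.78  0.04] | now-axes [-0.56  5.77  0.13]
```

```bash
python3 -m creep '[[[0.25,-0.5,2,0.1,0.8,0,1],[0.25,0,2,0,0,0,0],[0.25,0,1,0,0,0,0],[0.25,0,0.3,0,0,0,0],[0.25,0,0.1,0,0,0,0],[0.25,0,0,0,0,0,0],[0.25,0,0,0,0,0,0],[0.25,0,0,0,0,0,0]]]' 40; python3 go.py .478 .2592 -.0134 82
```

```text
t: 12.35
tool_pos: [0.4851, 0.2595, -0.0019]
orientation: [-1.278, -1.115, 1.093]
force: [-0.1, -0.2, 0.4]
opening: 0.0694
t12.3 pos[ 0.4851  0.2595 -0.0019] open69.4 F[-0.1 -0.2  0.4] q[ 0.4   0.18  1.83 -0.    1.12 -1.03]
  turn [ 0.7 -0.2  0.4] then shift cm [-0.13  1.15  0.7 ] | now-axes [-0.14  1.14  0.72]
```

```bash
python3 -m creep '[[[0.25,-0.13,0.5,0.7,0,0,0],[0.25,0,0.4,0,0,0,0],[0.25,0,0.2,0,0,0,0],[0.25,0,0.05,0,0,0,0],[0.25,0,0,0,0,0,0],[0.6,0,0,0,0,0,0],[0.8,0,0,0,0,0,0],[0.8,0,0,0,0,0,0]]]' 40; python3 go.py .478 .2592 -.0134 82; python3 -m creep '[[[0.8,0,0,0,0,0,0],[0.8,0,0,0,0,0,0],[0.8,0,0,0,0,0,0],[0.8,0,-2,0,0,0,0],[0.8,0,-2,0,0,0,0],[0.8,0,-2,0,0,0,0],[0.8,0,-1,0,0,0,0],[0.8,0,0,0,0,0,0]]]';python3 hand.py; python3 go.py slot 2 .05
```

```text
t: 13.15
tool_pos: [0.4782, 0.2596, -0.0133]
orientation: [-1.279, -1.117, 1.092]
force: [-0.0, -0.4, 0.2]
opening: 0.0504
t13.2 pos[ 0.4782  0.2596 -0.0133] open50.4 F[-0.  -0.4  0.2] q[ 0.4   0.19  1.85 -0.    1.09 -1.02]
  turn [ 0.8 -0.2  0.4] then shift cm [-0.04  0.01  0.01] | now-axes [-0.04  0.01  0.01]
t: 13.95
tool_pos: [0.4745, 0.2583, 0.0557]
orientation: [-1.276, -1.112, 1.096]
force: [0.1, -0.5, -1.0]
opening: 0.043
held: z -25.6..40.4  top y med -22.8  x -0.2 slope -0.004 n6640
t14.0 pos[0.4742 0.2581 0.0549] open43.4 F[ 0.1  0.6 -2.7] q[ 0.4   0.09  1.82  0.    1.23 -1.02]
  turn [ 11.9 -11.1   1.3] then shift cm [-27.19   0.16  -0.46] | now-axes [-26.59   0.16  -5.68]
```

```bash
python3 -m creep '[[[0.8,-3.6,0,-0.7,5.9,-5.5,0.6],[0.8,-4.4,0,-0.4,5.9,-5.5,0.6],[0.8,-4.7,0,0,0,0,0],[0.8,-4.7,0,0,0,0,0],[0.8,-4.7,0,0,0,0,0],[0.8,-4,0,0,0,0,0],[0.8,-0.5,0,0,0,0,0],[0.8,0,0,0,0,0,0]]]' 40; python3 go.py slot 2 0.008
```

```text
t: 14.8
tool_pos: [0.4821, -0.016, 0.0413]
orientation: [-1.014, -1.088, 1.35]
force: [0.9, 1.0, -1.4]
opening: 0.0433
t14.8 pos[ 0.4821 -0.016   0.0413] open43.3 F[ 0.9  1.  -1.4] q[-0.11  0.2   1.74 -0.03  1.42 -1.74]
  turn [-1.2  0.6  0.3] then shift cm [ 0.24  2.81 -1.65] | now-axes [ 0.2   2.78 -1.71]
```

```bash
python3 -m creep '[[[0.8,0.2,0,-1.5,-1,0.6,0],[0.8,0,1,0,0,0,0],[0.8,0,1,0,0,0,0],[0.8,0,0.5,0,0,0,0],[0.8,0,0.2,0,0,0,0],[0.8,0,0,0,0,0,0],[0.8,0,0,0,0,0,0],[0.8,0,0,0,0,0,0]]]' 40; python3 go.py slot 2 0.001
```

```text
t: 15.6
tool_pos: [0.49, -0.0071, 0.0064]
orientation: [-1.028, -1.097, 1.34]
force: [0.5, -0.8, -1.7]
opening: 0.0433
t15.6 pos[ 0.49   -0.0071  0.0064] open43.3 F[ 0.5 -0.8 -1.7] q[-0.1   0.25  1.75 -0.03  1.35 -1.72]
  turn [-0.3  0.3  0.3] then shift cm [-0.62  0.25 -0.27] | now-axes [-0.62  0.24 -0.27]
```

```bash
python3 -m creep '[[[0.8,-0.6,0,-0.25,0,0,0],[0.8,0,0.2,0,0,0,0],[0.8,0,0.1,0,0,0,0],[0.8,0,0,0,0,0,0],[0.6,0,0,0,0,0,0],[0.4,0,0,0,0,0,0],[0.4,0,0,0,0,0,0],[0.4,0,0,0,0,0,0]]]';  python3 go.py slot 2 0.000;  python3 -m creep '[[[0.35,0,-1,0,0,0,0],[0.25,0,-2,0,0,0,0],[0.25,0,-3,0,0,0,0],[0.25,3,-1,-1.5,-5.7,0,0],[0.25,4.5,0,-1.7,-5.7,0,0],[0.25,4.5,0,-1.7,0,0,0],[0.25,4.5,0,-1.7,0,0,0],[0.25,4.5,0,-1.7,0,0,0]]]'; python3 go.py .5953 .2657 .03 89.7
```

```text
t: 16.4
tool_pos: [0.494, -0.0141, 0.0043]
orientation: [-1.031, -1.098, 1.338]
force: [-0.5, 0.0, 0.1]
opening: 0.0553
t16.4 pos[ 0.494  -0.0141  0.0043] open55.3 F[-0.5  0.   0.1] q[-0.11  0.26  1.75 -0.03  1.34 -1.73]
  turn [-0.1  0.3  0.3] then shift cm [0.1  0.21 0.1 ] | now-axes [0.1  0.21 0.1 ]
t: 17.2
tool_pos: [0.5815, 0.202, 0.0782]
orientation: [-1.186, -1.251, 1.236]
force: [1.8, -0.5, -0.4]
opening: 0.0697
t17.2 pos[0.5815 0.202  0.0782] open69.7 F[ 1.8 -0.5 -0.4] q[ 0.25  0.26  1.58  0.01  1.3  -1.37]
  turn [0.3 3.  0.4] then shift cm [ 6.38  4.82 -1.34] | now-axes [ 6.27  4.87 -1.64]
```

```bash
python3 -m creep '[[[0.25,3.5,1.5,-0.8,0,1.5,0],[0.25,2.2,1.5,-0.4,0,1.5,0],[0.25,0,1.5,0,0,0,0],[0.25,0,1.2,0,0,0,0],[0.25,0,0.5,0,0,0,0],[0.25,0,0,0,0,0,0],[0.25,0,0,0,0,0,0],[0.25,0,0,0,0,0,0]]]'; python3 go.py .5953 .2657 -.0134 89.7
```

```text
t: 18.0
tool_pos: [0.5956, 0.2668, 0.0207]
orientation: [-1.212, -1.221, 1.194]
force: [0.0, -0.0, -0.4]
opening: 0.0694
t18.0 pos[0.5956 0.2668 0.0207] open69.4 F[ 0.  -0.  -0.4] q[ 0.34  0.4   1.51  0.01  1.21 -1.23]
  turn [0.7 0.2 0.6] then shift cm [-0.11  3.41  0.03] | now-axes [-0.15  3.41  0.07]
```

```bash
python3 -m creep '[[[0.25,-0.1,1.5,0,0.5,0,0],[0.25,0,1.2,0,0,0,0],[0.25,0,0.5,0.2,0,0,0],[0.25,0,0.15,0.1,0,0,0],[0.25,0,0,0,0,0,0],[0.25,0,0,0,0,0,0],[0.25,0,0,0,0,0,0],[0.25,0,0,0,0,0,0]]]'; python3 go.py .5953 .2657 -.0134 89.7
```

```text
t: 18.8
tool_pos: [0.5947, 0.2652, -0.0131]
orientation: [-1.208, -1.216, 1.196]
force: [-0.5, -0.8, 1.5]
opening: 0.07
t18.8 pos[ 0.5947  0.2652 -0.0131] open70.0 F[-0.5 -0.8  1.5] q[ 0.34  0.45  1.52  0.01  1.16 -1.23]
  turn [0.4 0.1 0.6] then shift cm [ 0.05  0.03 -0.06] | now-axes [ 0.05  0.03 -0.06]
```

```bash
python3 -m creep '[[[0.6,0,0,0,0,0,0],[0.8,0,0,0,0,0,0],[0.8,0,0,0,0,0,0],[0.8,0,0,0,0,0,0],[0.8,0,0,0,0,0,0],[0.8,0,-2,0,0,0,0],[0.8,0,-3,0,0,0,0],[0.8,0,-2,0,0,0,0]]]' 40; python3 hand.py; python3 go.py slot 3 .05
```

```text
t: 19.6
tool_pos: [0.5892, 0.263, 0.0518]
orientation: [-1.203, -1.206, 1.204]
force: [1.6, 1.0, -1.2]
opening: 0.0435
held: z -23.8..41.9  top y med -18.4  x 0.1 slope -0.002 n6613
t19.6 pos[0.5909 0.2637 0.0552] open43.6 F[1.2 1.7 0.4] q[ 0.34  0.36  1.5   0.01  1.28 -1.23]
  turn [11.4 -3.1  0.8] then shift cm [-27.13   1.71   7.07] | now-axes [-27.49   0.05   5.74]
```

```bash
python3 -m creep '[[[0.8,-3.8,0,0.5,5.7,-1.5,0.4],[0.8,-4.4,0,1,5.7,-1.5,0.4],[0.8,-4.7,0.3,1.2,0,0,0],[0.8,-4.7,0.3,1.2,0,0,0],[0.8,-4.7,0.3,1.2,0,0,0],[0.8,-4,0.3,1,0,0,0],[0.8,-0.5,0,0,0,0,0],[0.8,0,0,0,0,0,0]]]' 40; python3 go.py slot 3 0.008
```

```text
t: 20.45
tool_pos: [0.5348, -0.0129, 0.0448]
orientation: [-1.025, -1.09, 1.344]
force: [1.3, 0.4, -1.7]
opening: 0.0437
t20.4 pos[ 0.5348 -0.0129  0.0448] open43.7 F[ 1.3  0.4 -1.7] q[-0.1   0.31  1.6  -0.03  1.44 -1.72]
  turn [-0.7  0.3  0.2] then shift cm [ 0.2   3.41 -0.47] | now-axes [ 0.18  3.41 -0.51]
```

```bash
python3 -m creep '[[[0.8,0,0,-0.5,-0.6,0.3,0],[0.8,0,1,0,0,0,0],[0.8,0,1.2,0,0,0,0],[0.8,0,0.7,0,0,0,0],[0.8,0,0.2,0,0,0,0],[0.8,0,0,0,0,0,0],[0.8,0,0,0,0,0,0],[0.8,0,0,0,0,0,0]]]' 40; python3 go.py slot 3 0.000
```

```text
t: 21.25
tool_pos: [0.5328, -0.0069, 0.0083]
orientation: [-1.03, -1.098, 1.34]
force: [-0.3, -1.0, -1.7]
opening: 0.0431
t21.2 pos[ 0.5328 -0.0069  0.0083] open43.1 F[-0.3 -1.  -1.7] q[-0.09  0.34  1.63 -0.02  1.37 -1.71]
  turn [-0.2  0.3  0.3] then shift cm [-0.41  0.59 -0.06] | now-axes [-0.41  0.58 -0.06]
```

```bash
python3 -m creep '[[[0.8,-0.4,0.2,0,0,0,0],[0.8,0,0.2,0,0,0,0],[0.8,0,0.1,0,0,0,0],[0.8,0,0,0,0,0,0],[0.6,0,0,0,0,0,0],[0.4,0,0,0,0,0,0],[0.4,0,0,0,0,0,0],[0.4,0,0,0,0,0,0]]]';  python3 go.py slot 3 0.000;  python3 -m creep '[[[0.35,0,-1,0,0,0,0],[0.25,0,-2,0,0,0,0],[0.25,0,-3,0,0,0,0],[0.25,3,-1,-1,-5.7,-5.5,0],[0.25,4,0,-1.7,-5.7,-5.5,0],[0.25,4,0,-1.7,0,0,0],[0.25,3.5,0,-1.2,0,0,0],[0.25,1,0,0,0,0,0]]]'; python3 go.py .6185 .1654 .03 104.1
```

```text
t: 22.05
tool_pos: [0.5337, -0.0119, 0.0049]
orientation: [-1.034, -1.1, 1.339]
force: [-0.5, -0.2, 0.1]
opening: 0.0552
t22.1 pos[ 0.5337 -0.0119  0.0049] open55.2 F[-0.5 -0.2  0.1] q[-0.1   0.35  1.63 -0.03  1.36 -1.72]
  turn [0.  0.3 0.2] then shift cm [0.09 0.26 0.07] | now-axes [0.09 0.26 0.07]
t: 22.85
tool_pos: [0.5763, 0.1542, 0.0818]
orientation: [-1.069, -1.411, 1.366]
force: [-0.4, 0.6, 0.1]
opening: 0.0695
t22.9 pos[0.5763 0.1542 0.0818] open69.5 F[-0.4  0.6  0.1] q[ 0.16  0.2   1.64  0.03  1.29 -1.67]
  turn [0.8 0.2 1.4] then shift cm [ 0.06  5.18 -4.37] | now-axes [-0.08  5.24 -4.3 ]
```

```bash
python3 -m creep '[[[0.25,0,0.5,-2.2,0.5,0,1],[0.25,0,1.5,-2.0,0,0,0],[0.25,0,2,0,0,0,0],[0.25,0,1.6,0,0,0,0],[0.25,0,0.3,0,0,0,0],[0.25,0,0,0,0,0,0],[0.25,0,0,0,0,0,0],[0.25,0,0,0,0,0,0]]]'; python3 go.py .6185 .1654 -.0134 104.1
```

```text
t: 23.65
tool_pos: [0.6199, 0.1654, 0.0271]
orientation: [-1.081, -1.402, 1.385]
force: [0.8, -0.3, 0.6]
opening: 0.0697
t23.6 pos[0.6199 0.1654 0.0271] open69.7 F[ 0.8 -0.3  0.6] q[ 0.18  0.37  1.54  0.01  1.22 -1.65]
  turn [0.5 0.4 0.2] then shift cm [0.03 4.05 0.14] | now-axes [0.02 4.05 0.17]
```

```bash
python3 -m creep '[[[0.25,0,1.5,0.1,0.5,0,0],[0.25,0,1.5,0,0,0,0],[0.25,0,0.7,0.2,0,0,0],[0.25,0,0.3,0.1,0,0,0],[0.25,0,0,0,0,0,0],[0.25,0,0,0,0,0,0],[0.25,0,0,0,0,0,0],[0.25,0,0,0,0,0,0]]]'; python3 go.py .6185 .1654 -.0134 104.1
```

```text
t: 24.45
tool_pos: [0.6175, 0.1646, -0.0134]
orientation: [-1.078, -1.397, 1.389]
force: [0.0, -0.3, 2.5]
opening: 0.0696
t24.4 pos[ 0.6175  0.1646 -0.0134] open69.6 F[ 0.  -0.3  2.5] q[ 0.18  0.43  1.55  0.    1.16 -1.65]
  turn [0.2 0.4 0.2] then shift cm [ 0.05 -0.   -0.11] | now-axes [ 0.05 -0.   -0.11]
```

```bash
python3 -m creep '[[[0.6,0,0,0,0,0,0],[0.8,0,0,0,0,0,0],[0.8,0,0,0,0,0,0],[0.8,0,0,0,0,0,0],[0.8,0,0,0,0,0,0],[0.8,0,-2,0,0,0,0],[0.8,0,-3,0,0,0,0],[0.8,0,-2,0,0,0,0]]]' 40; python3 hand.py; python3 go.py slot 4 .05
```

```text
t: 25.25
tool_pos: [0.612, 0.1635, 0.0513]
orientation: [-1.069, -1.388, 1.395]
force: [0.9, 0.9, -1.4]
opening: 0.0433
held: z -24.0..41.3  top y med -18.7  x -0.2 slope -0.001 n6585
t25.3 pos[0.6138 0.1638 0.0547] open43.3 F[2.3 1.  0.2] q[ 0.18  0.34  1.52  0.    1.28 -1.65]
  turn [11.1 11.5 -0.9] then shift cm [-17.04   1.22   4.89] | now-axes [-15.69   0.19   8.33]
```

```bash
python3 -m creep '[[[0.8,-2.5,0,1.2,5.5,5.7,-0.4],[0.8,-3,0,1.2,5.5,5.7,-0.4],[0.8,-4,0.3,1.1,0,0,0],[0.8,-4,0.3,1.1,0,0,0],[0.8,-3,0.3,0.6,0,0,0],[0.8,-0.7,0.3,0,0,0,0],[0.8,0,0,0,0,0,0],[0.8,0,0,0,0,0,0]]]' 40; python3 go.py slot 4 0.008
```

```text
t: 26.1
tool_pos: [0.5714, -0.0152, 0.04]
orientation: [-1.028, -1.082, 1.342]
force: [0.0, 0.4, -1.0]
opening: 0.0434
t26.1 pos[ 0.5714 -0.0152  0.04  ] open43.4 F[ 0.   0.4 -1. ] q[-0.1   0.41  1.48 -0.03  1.46 -1.71]
  turn [-0.9 -0.2  0.1] then shift cm [ 0.62  2.86 -0.72] | now-axes [ 0.62  2.85 -0.76]
```

```bash
python3 -m creep '[[[0.8,0.3,0,-0.7,-0.8,0,0],[0.8,0,0.8,0,0,0,0],[0.8,0,1,0,0,0,0],[0.8,0,0.6,0,0,0,0],[0.8,0,0.2,0,0,0,0],[0.8,0,0,0,0,0,0],[0.8,0,0,0,0,0,0],[0.8,0,0,0,0,0,0]]]' 40; python3 go.py slot 4 0.000
```

```text
t: 26.9
tool_pos: [0.5731, -0.0065, 0.0098]
orientation: [-1.035, -1.098, 1.339]
force: [0.4, 0.1, -1.5]
opening: 0.0431
t26.9 pos[ 0.5731 -0.0065  0.0098] open43.1 F[ 0.4  0.1 -1.5] q[-0.08  0.44  1.51 -0.03  1.4  -1.7 ]
  turn [-0.   0.2  0.1] then shift cm [-0.24  0.74 -0.07] | now-axes [-0.24  0.73 -0.07]
```

```bash
python3 -m creep '[[[0.8,-0.2,0.3,0,0,0,0],[0.8,0,0.3,0,0,0,0],[0.8,0,0.1,0,0,0,0],[0.8,0,0,0,0,0,0],[0.6,0,0,0,0,0,0],[0.4,0,0,0,0,0,0],[0.4,0,0,0,0,0,0],[0.4,0,0,0,0,0,0]]]';  python3 go.py slot 4 0.000;  python3 -m creep '[[[0.35,0,-1,0,0,0,0],[0.25,0,-2,0,0,0,0],[0.25,0,-3,0,0,0,0],[0.25,3,-1,0,-5.7,3,0],[0.25,4.5,0,-0.5,-5.7,3,0],[0.25,4.7,0,-0.5,0,0,0],[0.25,4.7,0,-0.5,0,0,0],[0.25,4.7,0,-0.5,0,0,0]]]'; python3 go.py .6167 .3677 .03 86.5
```

```text
t: 27.7
tool_pos: [0.5731, -0.0094, 0.004]
orientation: [-1.038, -1.099, 1.338]
force: [0.3, 0.9, -0.1]
opening: 0.0554
t27.7 pos[ 0.5731 -0.0094  0.004 ] open55.4 F[ 0.3  0.9 -0.1] q[-0.09  0.44  1.51 -0.03  1.38 -1.71]
  turn [0.1 0.1 0.1] then shift cm [0.05 0.16 0.03] | now-axes [0.05 0.16 0.03]
t: 28.5
tool_pos: [0.614, 0.2063, 0.0778]
orientation: [-1.25, -1.164, 1.164]
force: [0.8, 0.2, 0.6]
opening: 0.0697
t28.5 pos[0.614  0.2063 0.0778] open69.7 F[0.8 0.2 0.6] q[ 0.25  0.34  1.48 -0.01  1.31 -1.25]
  turn [ 0.5 -0.2 -0.4] then shift cm [16.12  4.78  0.72] | now-axes [16.15  4.66  0.8 ]
```

```bash
python3 -m creep '[[[0.25,4.7,0.5,0,0.5,0,0],[0.25,4.7,1,0,0,0,0],[0.25,4,1.5,0.3,0,0,0],[0.25,2,1.5,0.3,0,0,0],[0.25,0,0.3,0,0,0,0],[0.25,0,0,0,0,0,0],[0.25,0,0,0,0,0,0],[0.25,0,0,0,0,0,0]]]'; python3 go.py .6167 .3677 -.0134 86.5
```

```text
t: 29.3
tool_pos: [0.6209, 0.3738, 0.0373]
orientation: [-1.245, -1.172, 1.163]
force: [0.4, -0.2, -0.3]
opening: 0.0696
t29.3 pos[0.6209 0.3738 0.0373] open69.6 F[ 0.4 -0.2 -0.3] q[ 0.47  0.57  1.25 -0.01  1.31 -1.04]
  turn [ 0.6  0.2 -0.1] then shift cm [-0.64  5.07  0.39] | now-axes [-0.63  5.06  0.44]
```

```bash
python3 -m creep '[[[0.25,-0.6,1.5,0.4,0.5,0,0],[0.25,0,2,0,0,0,0],[0.25,0,1,0.1,0,0,0],[0.25,0,0.4,0,0,0,0],[0.25,0,0.1,0,0,0,0],[0.25,0,0,0,0,0,0],[0.25,0,0,0,0,0,0],[0.25,0,0,0,0,0,0]]]'; python3 go.py .6167 .3677 -.0134 86.5
```

```text
t: 30.1
tool_pos: [0.6185, 0.3627, -0.0121]
orientation: [-1.242, -1.164, 1.16]
force: [-0.4, 0.2, 0.7]
opening: 0.0697
t30.1 pos[ 0.6185  0.3627 -0.0121] open69.7 F[-0.4  0.2  0.7] q[ 0.46  0.61  1.3  -0.    1.23 -1.05]
  turn [ 0.2 -0.2 -0. ] then shift cm [0.49 0.13 0.21] | now-axes [0.49 0.13 0.21]
```

```bash
python3 -m creep '[[[0.25,0.4,0.1,0.2,0,0,0],[0.6,0,0,0,0,0,0],[0.8,0,0,0,0,0,0],[0.8,0,0,0,0,0,0],[0.8,0,0,0,0,0,0],[0.8,0,0,0,0,0,0],[0.8,0,-2,0,0,0,0],[0.8,0,-4,0,0,0,0]]]' 40; python3 hand.py; python3 go.py slot 5 .05
```

```text
t: 30.9
tool_pos: [0.6116, 0.3653, 0.042]
orientation: [-1.238, -1.154, 1.17]
force: [0.1, -0.2, -2.9]
opening: 0.0432
held: z -17.6..45.7  top y med -10.3  x -2.6 slope -0.003 n1407
t30.9 pos[0.6163 0.3678 0.0528] open43.1 F[4.2 2.4 4.4] q[ 0.47  0.54  1.26 -0.    1.33 -1.04]
  turn [11.6 -6.6  0.6] then shift cm [-37.4   0.5   2.3] | now-axes [-37.42   0.04  -1.98]
```

```bash
python3 -m creep '[[[0.8,-3.8,0,0,5.8,-3.3,0.3],[0.8,-4.5,0,0.2,5.8,-3.3,0.3],[0.8,-4.7,0.1,0.3,0,0,0],[0.8,-4.7,0.1,0.3,0,0,0],[0.8,-4.7,0.1,0.3,0,0,0],[0.8,-4.7,0.1,0.3,0,0,0],[0.8,-4.7,0.1,0.3,0,0,0],[0.8,-4,0.1,0.3,0,0,0]]]' 40; python3 -m creep '[[[0.8,-0.3,0,0,0,0,0],[0.8,0,0,0,0,0,0],[0.8,0,0,0,0,0,0],[0.8,0,0,0,0,0,0],[0.8,0,0,0,0,0,0],[0.8,0,0,0,0,0,0],[0.8,0,0,0,0,0,0],[0.8,0,0,0,0,0,0]]]'; python3 hand.py; python3 go.py slot 5 0.008
```

```text
t: 31.75
tool_pos: [0.6162, 0.0061, 0.0634]
orientation: [-1.035, -1.12, 1.34]
force: [0.5, 0.4, -2.0]
opening: 0.0433
t: 32.55
tool_pos: [0.6184, 0.0023, 0.0676]
orientation: [-1.04, -1.123, 1.337]
force: [1.0, -0.2, -0.7]
opening: 0.0437
held: z -26.5..41.4  top y med -20.0  x 0.2 slope 0.003 n6735
t32.6 pos[0.6183 0.0023 0.0675] open43.3 F[ 0.6  0.6 -1.7] q[-0.07  0.47  1.35 -0.02  1.5  -1.7 ]
  turn [1.1 0.9 0.3] then shift cm [-0.88  5.72 -0.5 ] | now-axes [-0.92  5.73 -0.38]
```

```bash
python3 -m creep '[[[0.8,-0.8,1,-0.4,0.8,0.9,0],[0.8,0,1.5,0,0,0,0],[0.8,0,1.5,0,0,0,0],[0.8,0,0.8,0,0,0,0],[0.8,0,0.2,0,0,0,0],[0.8,0,0,0,0,0,0],[0.8,0,0,0,0,0,0],[0.8,0,0,0,0,0,0]]]' 40; python3 go.py slot 5 0.002
```

```text
t: 33.4
tool_pos: [0.6115, -0.0044, 0.0139]
orientation: [-1.037, -1.101, 1.334]
force: [-0.4, -0.0, -2.0]
opening: 0.0435
t33.4 pos[ 0.6115 -0.0044  0.0139] open43.5 F[-0.4 -0.  -2. ] q[-0.08  0.52  1.39 -0.02  1.43 -1.7 ]
  turn [0.2 0.1 0.3] then shift cm [-0.25  0.91 -0.26] | now-axes [-0.26  0.91 -0.26]
```

```bash
python3 -m creep '[[[0.8,-0.2,0.3,-0.2,0,0,0],[0.8,0,0.3,0,0,0,0],[0.8,0,0.1,0,0,0,0],[0.8,0,0,0,0,0,0],[0.6,0,0,0,0,0,0],[0.4,0,0,0,0,0,0],[0.4,0,0,0,0,0,0],[0.4,0,0,0,0,0,0]]]';  python3 go.py slot 5 0.000;  python3 -m creep '[[[0.4,0,-1,0,0,0,0],[0.3,0,-2,0,0,0,0],[0.2,0,-3,0,0,0,0],[0.1,0,-4,0,-5.7,0,0],[0.1,0,-4,0,-5.7,0,0],[0.1,-3,0,3,0,8.5,0],[0.1,0,0,0,0,8.5,0],[0.1,0,0,0,0,8.5,0]]]' ; python3 -m creep '[[[0.1,0,0,0,0,8.5,0],[0.1,0,0,0,0,8.5,0],[0.1,0,0,0,0,8.5,0],[0.1,0,0,0,0,8.5,0],[0.1,0,0,0,0,8.5,0],[0.1,0,0,0,0,8.5,0],[0.1,0,0,0,0,8.5,0],[0.1,0,0,0,0,8.5,0]]]'; python3 go.py .478 -.355 .08 -45
```

```text
t: 34.2
tool_pos: [0.6144, -0.0067, 0.0085]
orientation: [-1.04, -1.104, 1.333]
force: [0.8, 0.1, -0.0]
opening: 0.0553
t34.2 pos[ 0.6144 -0.0067  0.0085] open55.3 F[ 0.8  0.1 -0. ] q[-0.08  0.53  1.38 -0.02  1.42 -1.7 ]
  turn [0.5 0.1 0.3] then shift cm [-0.01  0.63  0.08] | now-axes [-0.01  0.63  0.08]
t: 35.0
tool_pos: [0.6096, -0.0386, 0.1545]
orientation: [-1.375, -0.923, 0.901]
force: [0.5, -0.3, 0.3]
opening: 0.0841
t: 35.8
tool_pos: [0.612, -0.0397, 0.1656]
orientation: [-1.567, 0.002, -0.039]
force: [0.9, -0.3, 0.4]
opening: 0.0835
t35.8 pos[ 0.612  -0.0397  0.1656] open83.5 F[ 0.9 -0.3  0.4] q[-0.15  0.16  1.53  0.01  1.43 -0.13]
  turn [-0.7 43.5  1.2] then shift cm [ 12.82   8.56 -31.77] | now-axes [-12.78   8.14 -31.9 ]
```

```bash
python3 -m creep '[[[0.1,0,0,0,0,8.5,0],[0.1,0,0,0,0,8.5,0],[0.1,0,0,0,0,8.5,0],[0.1,0,0,0,0,8.5,0],[0.1,1.6,0,-4,0,8.5,0],[0.1,1.8,0,-4.4,0,0,0],[0.1,1.8,0,-4.4,0,0,0],[0.1,1.8,0,-4.4,0,0,0]]]' ; python3 -m creep '[[[0.1,1.8,0,-4.4,0,0,0],[0.1,1.8,0,-4.4,0,0,0],[0.1,1.8,0.3,-3.5,0,0,0],[0.1,0.6,1,-1.5,0,0,0],[0.1,0,1,0,0,0,0],[0.1,0,0,0,0,0,0],[0.1,0,0,0,0,0,0],[0.1,0,0,0,0,0,0]]]'; python3 snap.py top t2; python3 snap.py wrist w4; python3 go.py .478 -.355 .08 -45
python3 - <<'E'
from h import *
a=dict(np.load("pics/t2.npz"))["frame"][140:300,190:400]; b=dict(np.load("pics/w4.npz"))["frame"]
a=cv2.resize(a,(551,420)); b=cv2.resize(b,(249*1,187)); o=np.zeros((420,800,3),np.uint8); o[:,:551]=a; o[:187,551:]=b
cv2.imwrite("pics/v7.png",o[:,:,::-1])
from plant import readout
c=dict(np.load("pics/w4.npz")); H,S,V=cv2.split(cv2.cvtColor(c["frame"],cv2.COLOR_RGB2HSV)); m=((H<8)|(H>172))&(S>130)&(V>60)
for k in blobs(m,60):
    (x,y),r=cv2.minEnclosingCircle((ray(c,k[:,0,:],.03)[:,:2]*1000).astype(np.float32)); print("red wrist",k[:,0].mean(0),round(x),round(y),round(r))
c=dict(np.load("pics/t2.npz")); H,S,V=cv2.split(cv2.cvtColor(c["frame"],cv2.COLOR_RGB2HSV)); m=((H<8)|(H>172))&(S>130)&(V>60)
for k in blobs(m,60):
    (x,y),r=cv2.minEnclosingCircle((ray(c,k[:,0,:],.03)[:,:2]*1000).astype(np.float32)); print("red top",k[:,0].mean(0),round(x),round(y),round(r))
E
```

```text
t: 36.6
tool_pos: [0.5507, -0.2126, 0.1731]
orientation: [-1.47, 0.577, -0.626]
force: [0.7, -0.3, -0.1]
opening: 0.084
t: 37.4
tool_pos: [0.4956, -0.3614, 0.1532]
orientation: [-1.47, 0.575, -0.634]
force: [0.5, -0.2, 0.2]
opening: 0.0837
t37.5 pos[ 0.4957 -0.3616  0.1534] open83.4 F[0.8 0.4 0.4] q[-0.73  0.16  1.55  0.03  1.4   0.04]
  turn [-1.5  0.6  1.7] then shift cm [-1.72  7.34 -0.78] | now-axes [-1.94  7.27 -0.96]
red wrist [337.37305699 270.0984456 ] 496 -465 36
red wrist [282.27044025 196.72955975] 504 -356 31
red top [409.72857143 238.68571429] 504 -357 30
```

View pics/v7.png

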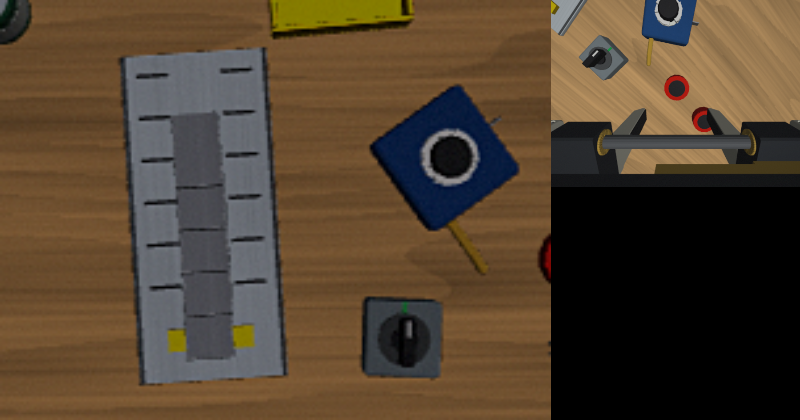

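```bash
python3 go.py .504 -.3565 .04 -45;  python3 -m creep '[[[0.1,0,0,0,-1.5,0.6,1.7],[0.1,0.3,2,-0.9,0,0,0],[0.1,0,3,0,0,0,0],[0.1,0,3,0,0,0,0],[0.1,0,2,0,0,0,0],[0.1,0,1,0,0,0,0],[0.1,0,0,0,0,0,0],[0.1,0,0,0,0,0,0]]]'; python3 go.py .504 -.3565 -.006 -45
```

```text
t37.5 pos[ 0.4957 -0.3616  0.1534] open83.4 F[0.8 0.4 0.4] q[-0.73  0.16  1.55  0.03  1.4   0.04]
  turn [-1.5  0.6  1.7] then shift cm [ 0.22 11.34  0.95] | now-axes [-0.1  11.37  0.64]
t: 38.3
tool_pos: [0.4979, -0.3673, 0.0458]
orientation: [-1.486, 0.602, -0.613]
force: [-0.3, 0.5, 1.2]
opening: 0.0836
t38.3 pos[ 0.4979 -0.3673  0.0458] open83.6 F[-0.3  0.5  1.2] q[-0.72  0.3   1.6   0.    1.24  0.06]
  turn [-0.   0.5  0.4] then shift cm [-0.34  5.18  1.2 ] | now-axes [-0.36  5.18  1.2 ]
```

```bash
python3 -m creep '[[[0.1,-0.3,0,1.2,0,0,0],[0.1,0,1,0,0,0,0],[0.1,0,0,0,0,0,0],[0.1,0,0,0,0,0,0],[0.1,0,0,0,0,0,0],[0.1,0,0,0,0,0,0],[0.1,0,0,0,0,0,0],[0.1,0,0,0,0,0,0]]]'; python3 go.py .504 -.3565 -.006 -45
```

```text
t: 39.1
tool_pos: [0.5077, -0.3577, 0.0402]
orientation: [-1.489, 0.596, -0.619]
force: [-0.2, -1.0, -0.6]
opening: 0.0837
t39.1 pos[ 0.5077 -0.3577  0.0402] open83.7 F[-0.2 -1.  -0.6] q[-0.7   0.3   1.6   0.    1.22  0.08]
  turn [-0.1  0.5  0.9] then shift cm [-0.34  4.62 -0.17] | now-axes [-0.42  4.61 -0.18]
```

```bash
python3 -m creep '[[[0.1,-0.35,1.2,-0.1,0,0,0.8],[0.1,0,1.5,0,0,0,0],[0.1,0,1.1,0.1,0,0,0],[0.1,0,0.5,0.1,0,0,0],[0.1,0,0.1,0,0,0,0],[0.1,0,0,0,0,0,0],[0.1,0,0,0,0,0,0],[0.1,0,0,0,0,0,0]]]'; python3 go.py .504 -.3565 -.006 -45
```

```text
t: 39.9
tool_pos: [0.5047, -0.3536, -0.0096]
orientation: [-1.482, 0.609, -0.605]
force: [0.5, -0.7, 0.2]
opening: 0.0839
t39.9 pos[ 0.5047 -0.3536 -0.0096] open83.9 F[ 0.5 -0.7  0.2] q[-0.7   0.37  1.62  0.    1.16  0.08]
  turn [-0.1  0.5 -0.2] then shift cm [ 0.15 -0.36 -0.26] | now-axes [ 0.15 -0.36 -0.26]
```

```bash
python3 -m creep '[[[0.1,0.15,-0.36,-0.26,0,0,0],[0.1,0,0,0,0,0,0],[0.3,0,0,0,0,0,0],[0.5,0,0,0,0,0,0],[0.6,0,0,0,0,0,0],[0.6,0,0,0,0,0,0],[0.6,0,0,0,0,0,0],[0.6,0,0,0,0,0,0]]]' 40; python3 go.py .504 -.3565 -.006 -45; python3 -m creep '[[[0.6,0,-2,0,0,0,0],[0.6,0,-4,0,0,0,0],[0.6,0,-4,0,0,0,0],[0.6,0,-2,0,0,0,0],[0.6,0,0,0,0,0,0],[0.6,0,0,0,0,0,0],[0.6,0,0,0,0,0,0],[0.6,0,0,0,0,0,0]]]'; python3 snap.py wrist w5; python3 go.py .6003 -.234 .11 -45
python3 - <<'E'
from h import *
from plant import readout
c=dict(np.load("pics/w5.npz")); s=readout.read_state(); C=Ro.from_rotvec(s["orientation"]).as_matrix()
H,S,V=cv2.split(cv2.cvtColor(c["frame"],cv2.COLOR_RGB2HSV)); m=((H<8)|(H>172))&(S>130)&(V>60)
p=depthpts(c,m); q=1000*(p-s["tool_pos"])@C; k=abs(q[:,2])<45; q=q[k]; print(len(q), np.percentile(q,[1,50,99],axis=0).round(1).tolist())
top=q[q[:,1]<np.percentile(q[:,1],5)+3]; print("circle",cv2.minEnclosingCircle(top[:,[0,2]].astype(np.float32)),np.median(top[:,1]))
E
```

```text
t: 40.7
tool_pos: [0.5051, -0.358, -0.0036]
orientation: [-1.483, 0.607, -0.608]
force: [-0.0, 0.1, 0.3]
opening: 0.0596
t40.7 pos[ 0.5051 -0.358  -0.0036] open59.6 F[-0.   0.1  0.3] q[-0.7   0.37  1.61  0.    1.16  0.08]
  turn [-0.1  0.5  0. ] then shift cm [-0.18  0.24  0.03] | now-axes [-0.18  0.24  0.03]
t: 41.5
tool_pos: [0.5018, -0.3551, 0.1135]
orientation: [-1.48, 0.614, -0.6]
force: [-0.0, -0.4, -0.2]
opening: 0.0597
t41.5 pos[ 0.5015 -0.355   0.1132] open59.7 F[-0.3  0.1 -1.6] q[-0.7   0.24  1.54  0.    1.38  0.08]
  turn [-0.   0.5 -0.6] then shift cm [-1.57  0.32 15.54] | now-axes [-1.43  0.35 15.55]
4901 [[-30.5, -110.6, -17.3], [-0.7, -34.2, 17.2], [27.9, -8.4, 31.0]]
circle ((7.141477584838867, 1.6617555618286133), 38.822731018066406) -34.46817999221746
```

Run:
```python
from h import *
for f,roi in (("t2",(340,385,170,235)),("top0",(340,385,170,235)),("w4",(200,330,0,60))):
    c=dict(np.load(f"pics/{f}.npz")); H,S,V=cv2.split(cv2.cvtColor(c["frame"],cv2.COLOR_RGB2HSV))
    r=np.zeros_like(V,bool); r[roi[2]:roi[3],roi[0]:roi[1]]=1
    for k in blobs(r&(S<70)&(V>110),40):
        fill=np.zeros_like(V); cv2.drawContours(fill,[k],-1,1,-1)
        for z in (.06,.07): 
            (x,y),rr=cv2.minEnclosingCircle((ray(c,k[:,0,:],z)[:,:2]*1000).astype(np.float32)); print(f,"white z",z,round(x,1),round(y,1),round(rr,1))
        for d in blobs((fill>0)&(V<70),20):
            (x,y),rr=cv2.minEnclosingCircle((ray(c,d[:,0,:],.075)[:,:2]*1000).astype(np.float32)); print(f,"dark rim",round(x,1),round(y,1),round(rr,1))
```

```text
t2 white z 0.06 600.4 -235.9 25.8
t2 white z 0.07 600.1 -234.3 25.5
top0 white z 0.06 600.7 -235.2 25.7
top0 white z 0.07 600.4 -233.6 25.5
w4 white z 0.06 611.1 -246.6 17.9
w4 white z 0.07 608.6 -248.8 17.2
w4 white z 0.06 594.5 -234.4 25.5
w4 white z 0.07 592.5 -236.9 24.6
```

```bash
python3 -m creep '[[[0.6,-0.3,0,3.5,0,0.4,-0.5],[0.6,-0.3,0,4,0,0,0],[0.6,-0.3,0,4,0,0,0],[0.6,-0.3,0,3,0,0,0],[0.6,-0.2,0,0.7,0,0,0],[0.6,0,0,0,0,0,0],[0.6,0,0,0,0,0,0],[0.6,0,0,0,0,0,0]]]' 40; python3 go.py .601 -.235 .08 -45
```

```text
t: 42.35
tool_pos: [0.5955, -0.2334, 0.1027]
orientation: [-1.48, 0.629, -0.602]
force: [0.3, 0.7, -1.1]
opening: 0.0599
t42.4 pos[ 0.5955 -0.2334  0.1027] open59.9 F[ 0.3  0.7 -1.1] q[-0.45  0.32  1.46  0.    1.38  0.33]
  turn [ 0.3 -0.1 -0.9] then shift cm [0.51 2.27 0.27] | now-axes [0.54 2.26 0.29]
```

```bash
python3 -m creep '[[[0.6,0.5,0.5,0.25,0,0,-0.9],[0.6,0,0.8,0,0,0,0],[0.6,0,0.5,0,0,0,0],[0.6,0,0.2,0,0,0,0],[0.6,0,0,0,0,0,0],[0.6,0,0,0,0,0,0],[0.6,0,0,0,0,0,0],[0.6,0,0,0,0,0,0]]]' 40; python3 go.py .601 -.235 .058 -45
```

```text
t: 43.15
tool_pos: [0.5989, -0.2387, 0.0805]
orientation: [-1.486, 0.621, -0.619]
force: [-0.1, 0.5, -0.9]
opening: 0.0593
t43.1 pos[ 0.5989 -0.2387  0.0805] open59.3 F[-0.1  0.5 -0.9] q[-0.46  0.34  1.48 -0.01  1.33  0.34]
  turn [ 0.3 -0.4  0.1] then shift cm [-0.12  2.25  0.41] | now-axes [-0.12  2.25  0.42]
```

```bash
python3 -m creep '[[[0.6,-0.1,0,0.4,0,0,0],[0.6,0,0,0,0,0,0],[0.6,0,0,0,0,0,0],[0.6,0,0,0,0,0,0],[0.6,0,0.3,0,0,0,0],[0.6,0,0.3,0,0,0,0],[0.6,0,0,0,0,0,0],[0.6,0,0,0,0,0,0]]]' 40; python3 go.py .601 -.235 .058 -45; python3 snap.py scene s2
python3 - <<'E'
from h import *
c=dict(np.load("pics/s2.npz")); cv2.imwrite("pics/v8.png",cv2.resize(c["frame"][130:240,140:300],None,fx=5,fy=5,interpolation=2)[:,:,::-1])
E
```

```text
t: 43.95
tool_pos: [0.6018, -0.2348, 0.0745]
orientation: [-1.487, 0.62, -0.619]
force: [-0.0, 0.5, -1.0]
opening: 0.0598
t44.0 pos[ 0.6018 -0.2348  0.0745] open59.8 F[-0.   0.5 -1. ] q[-0.45  0.34  1.48 -0.01  1.31  0.35]
  turn [ 0.3 -0.4  0.1] then shift cm [-0.04  1.65 -0.07] | now-axes [-0.04  1.65 -0.06]
```

View pics/v8.png

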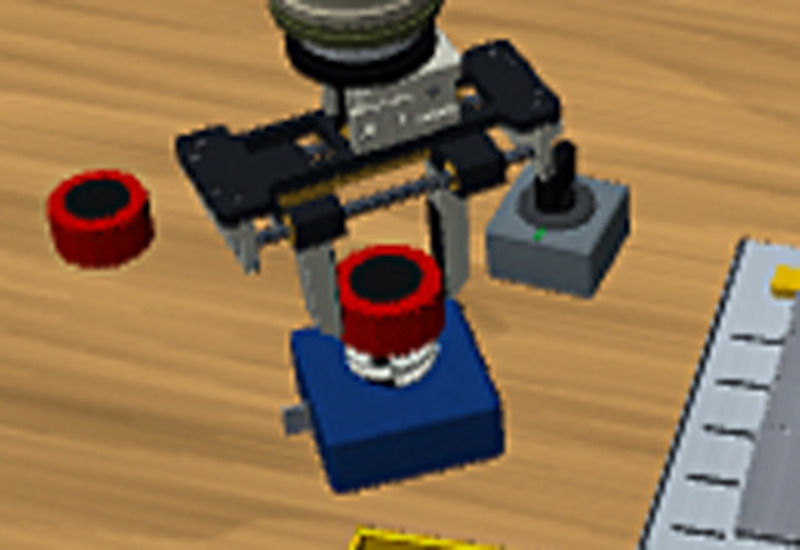

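```bash
python3 -m creep '[[[0.6,0,0.4,0,0,0,0],[0.6,0,0.4,0.05,0,0,0],[0.6,0,0.4,0.05,0,0,0],[0.6,0,0.2,0.05,0,0,0],[0.6,0,0.2,0.05,0,0,0],[0.6,0,0.1,0,0,0,0],[0.6,0,0,0,0,0,0],[0.6,0,0,0,0,0,0]]]' 40; python3 go.py .601 -.235 .057 -45
```

```text
t: 44.8
tool_pos: [0.6025, -0.2346, 0.0575]
orientation: [-1.488, 0.621, -0.619]
force: [-1.5, -1.1, 0.0]
opening: 0.0596
t44.8 pos[ 0.6025 -0.2346  0.0575] open59.6 F[-1.5 -1.1  0. ] q[-0.45  0.36  1.49 -0.01  1.29  0.35]
  turn [ 0.4 -0.4  0.1] then shift cm [-0.08  0.05 -0.13] | now-axes [-0.08  0.05 -0.13]
```

```bash
python3 -m creep '[[[0.6,0,0.1,-0.1,0,0,0],[0.6,0,0.1,0,0,0,0],[0.6,0,0.1,0,0,0,0],[0.6,0,0.1,0,0,0,0],[0.6,0,0,0,0,0,0],[0.6,0,0,0,0,0,0],[0.6,0,0,0,0,0,0],[0.6,0,0,0,0,0,0]]]' 40; python3 go.py .601 -.235 .057 -45
```

```text
t: 45.6
tool_pos: [0.6026, -0.2347, 0.0574]
orientation: [-1.487, 0.619, -0.62]
force: [-2.1, 0.1, 2.9]
opening: 0.0599
t45.6 pos[ 0.6026 -0.2347  0.0574] open59.9 F[-2.1  0.1  2.9] q[-0.45  0.36  1.49 -0.01  1.29  0.35]
  turn [ 0.3 -0.4  0.2] then shift cm [-0.09  0.04 -0.14] | now-axes [-0.09  0.04 -0.14]
```

```bash
python3 -m creep '[[[0.6,0,0.05,0,0,-6,0],[0.6,0,0.05,0,0,-6,0],[0.6,0,0.05,0,0,-6,0],[0.6,0,0.05,0,0,-6,0],[0.6,0,0.05,0,0,-6,0],[0.6,0,0.05,0,0,-6,0],[0.6,0,0.05,0,0,0,0],[0.6,0,0,0,0,0,0]]]' 40; python3 go.py .601 -.235 .057 -45;python3 -c "
from plant import readout; print(readout.read_state()['wrist_torque'])"
```

```text
t: 46.4
tool_pos: [0.6022, -0.2346, 0.0574]
orientation: [-1.574, 0.111, -0.107]
force: [-2.2, -0.2, 1.6]
opening: 0.0595
t46.4 pos[ 0.6022 -0.2346  0.0574] open59.5 F[-2.2 -0.2  1.6] q[-0.45  0.36  1.49 -0.01  1.29 -0.31]
  turn [ 0.4 37.1 -0. ] then shift cm [-0.06  0.04 -0.12] | now-axes [-0.12  0.05 -0.06]
[-0.0690064   0.47550598  0.03349445]
```

```bash
python3 -m creep '[[[0.6,0,0.1,0,0,-4,0],[0.6,0,0.1,0,0,-4,0],[0.6,0,0.1,0,0,-4,0],[0.6,0,0.1,0,0,-4,0],[0.6,0,0.1,0,0,-4,0],[0.6,0,0.1,0,0,-4,0],[0.6,0,0.1,0,0,0,0],[0.6,0,0,0,0,0,0]]]' 40; python3 go.py .601 -.235 .057 -45;python3 -c "
from plant import readout; print(readout.read_state()['wrist_torque'])"
```

```text
t: 47.2
tool_pos: [0.6007, -0.2344, 0.0517]
orientation: [-1.561, -0.226, 0.236]
force: [-0.9, -0.5, -0.7]
opening: 0.0596
t47.2 pos[ 0.6007 -0.2344  0.0517] open59.6 F[-0.9 -0.5 -0.7] q[-0.45  0.37  1.5  -0.01  1.28 -0.74]
  turn [ 0.3 61.8 -0.3] then shift cm [ 0.06 -0.53 -0.02] | now-axes [ 0.01 -0.53 -0.06]
[-0.00522104  0.29219621 -0.6458768 ]
```

```bash
python3 -m creep '[[[0.6,0,0.1,0,0,0,0],[0.6,0,0.1,0,0,0,0],[0.6,0,0.1,0,0,0,0],[0.6,0,0.1,0,0,0,0],[0.6,0,0,0,0,1,0],[0.6,0,0,0,0,0,0],[0.6,0,0,0,0,0,0],[0.6,0,0,0,0,0,0]]]' 40; python3 go.py .601 -.235 .047 -45;python3 -c "
from plant import readout; print(readout.read_state()['wrist_torque'])"
```

```text
t: 48.0
tool_pos: [0.6008, -0.2342, 0.0516]
orientation: [-1.562, -0.209, 0.218]
force: [-3.3, 0.8, 4.7]
opening: 0.06
t48.0 pos[ 0.6008 -0.2342  0.0516] open60.0 F[-3.3  0.8  4.7] q[-0.45  0.37  1.5  -0.01  1.28 -0.72]
  turn [ 0.3 60.6 -0.3] then shift cm [ 0.07  0.46 -0.04] | now-axes [ 0.    0.46 -0.08]
[ 0.09417727  0.58112066 -0.3482112 ]
```

```bash
python3 -m creep '[[[0.6,0,0.04,0,0,6,0],[0.6,0,0.04,0,0,6,0],[0.6,0,0.04,0,0,6,0],[0.6,0,0.04,0,0,6,0],[0.6,0,0.04,0,0,6,0],[0.6,0,0.04,0,0,6,0],[0.6,0,0.04,0,0,0,0],[0.6,0,0,0,0,0,0]]]' 40; python3 go.py .601 -.235 .047 -45;python3 -c "
from plant import readout; print(readout.read_state()['wrist_torque'])"
```

```text
t: 48.8
tool_pos: [0.6025, -0.2362, 0.0493]
orientation: [-1.558, 0.297, -0.295]
force: [-3.2, 0.1, 4.9]
opening: 0.0596
t48.8 pos[ 0.6025 -0.2362  0.0493] open59.6 F[-3.2  0.1  4.9] q[-0.45  0.37  1.5  -0.01  1.27 -0.07]
  turn [ 0.4 23.4  0.1] then shift cm [-0.19  0.23 -0.02] | now-axes [-0.18  0.23  0.05]
[ 0.07087547  0.67010194 -0.057513  ]
```

```bash
python3 -m creep '[[[0.6,-0.15,0.04,0,0,6,0],[0.6,0,0.04,0,0,6,0],[0.6,0,0.04,0,0,6,0],[0.6,0,0.04,0,0,6,0],[0.6,0,0.04,0,0,6,0],[0.6,0,0.04,0,0,6,0],[0.6,0,0.04,0,0,6,0],[0.6,0,0,0,0,0,0]]]' 40; python3 go.py .601 -.235 .047 -45;python3 -c "
from plant import readout; print(readout.read_state()['wrist_torque'])"
```

```text
t: 49.6
tool_pos: [0.6034, -0.2373, 0.0466]
orientation: [-1.394, 0.874, -0.886]
force: [-3.4, 2.5, 4.9]
opening: 0.0597
t49.6 pos[ 0.6034 -0.2373  0.0466] open59.7 F[-3.4  2.5  4.9] q[-0.45  0.37  1.5  -0.01  1.26  0.69]
  turn [  0.3 -19.8   0.6] then shift cm [-0.33 -0.04 -0.01] | now-axes [-0.31 -0.04 -0.12]
[ 0.36602163  0.84825672 -0.02748472]
```

```bash
python3 -m creep '[[[0.6,-0.15,0.04,-0.05,0,5,0],[0.6,-0.1,0.04,0,0,5,0],[0.6,0,0.04,0,0,5,0],[0.6,0,0.04,0,0,5,0],[0.6,0,0.04,0,0,5,0],[0.6,0,0.04,0,0,5,0],[0.6,0,0.04,0,0,3,0],[0.6,0,0,0,0,0,0]]]' 40; python3 go.py .601 -.235 .0453 -45;python3 -c "
from plant import readout; print(readout.read_state()['wrist_torque'])"
```

```text
t: 50.4
tool_pos: [0.6034, -0.2376, 0.0459]
orientation: [-1.154, 1.29, -1.316]
force: [-2.4, 0.8, 2.2]
opening: 0.0597
t50.4 pos[ 0.6034 -0.2376  0.0459] open59.7 F[-2.4  0.8  2.2] q[-0.45  0.37  1.51 -0.01  1.25  1.25]
  turn [  0.  -52.2   1. ] then shift cm [-0.35  0.06  0.01] | now-axes [-0.23  0.06 -0.27]
[ 0.2200398   0.54425615 -0.0718718 ]
```

```bash
python3 -m creep '[[[0.6,0,0,0,0,0,0],[0.6,0,0,0,0,0,0],[0.6,0,0.03,0,0,5,0],[0.6,0,0.03,0,0,5,0],[0.6,0,0.03,0,0,5,0],[0.6,0,0.03,0,0,5,0],[0.6,0,0.03,0,0,5,0],[0.6,0,0.03,0,0,5,0]]]' 60; python3 go.py .601 -.235 .0453 -45;python3 -c "
from plant import readout; print(readout.read_state()['wrist_torque'])"
```

```text
t: 51.2
tool_pos: [0.6028, -0.2392, 0.0457]
orientation: [-0.841, 1.647, -1.683]
force: [-5.8, -1.7, 5.9]
opening: 0.0597
t51.2 pos[ 0.6028 -0.2392  0.0457] open59.7 F[-5.8 -1.7  5.9] q[-0.45  0.37  1.51 -0.02  1.25  1.77]
  turn [ -0.1 -81.7   1.3] then shift cm [-0.43  0.04  0.16] | now-axes [-0.22  0.03 -0.4 ]
[0.43433002 0.8936086  2.37230329]
```

```bash
python3 -m creep '[[[0.6,0,0,0,0,-2,0],[0.5,0,0,0,0,0,0],[0.1,0,0,0,0,0,0],[0.1,0,0,0,0,0,0],[0.1,0,0,0,0,0,0],[0.1,0,-1,0,0,0,0],[0.1,0,-3,0,0,0,0],[0.1,0,-4,0,0,0,0]]]' 40; python3 -m creep '[[[0.1,0,-4,0,0,-8.5,0],[0.1,0,-1,0,0,-8.5,0],[0.1,0,0,0,0,-8.5,0],[0.1,0,0,0,0,-8.5,0],[0.1,0,0,0,0,-8.5,0],[0.1,0,0,0,0,-8.5,0],[0.1,0,0,0,0,-8.5,0],[0.1,0,0,0,0,-8.5,0]]]'; python3 go.py .45 -.193 .16 -90
```

```text
t: 52.0
tool_pos: [0.5985, -0.2347, 0.1191]
orientation: [-0.875, 1.634, -1.649]
force: [0.5, -0.3, 0.2]
opening: 0.0837
t: 52.8
tool_pos: [0.6046, -0.2359, 0.1884]
orientation: [-1.449, 0.743, -0.774]
force: [0.7, 0.4, -0.7]
opening: 0.0839
t52.8 pos[ 0.6046 -0.2359  0.1884] open83.9 F[ 0.7  0.4 -0.7] q[-0.44  0.25  1.38 -0.01  1.49  0.53]
  turn [-0.2 34.4  1.4] then shift cm [ -4.29   2.84 -15.46] | now-axes [-12.33   2.58 -10.33]
```

```bash
python3 -m creep '[[[0.1,-1.5,0,-1.5,0,8.5,0],[0.1,-1.5,0,-2,0,8.5,0],[0.1,-1.2,0,-2.5,0,8.5,0],[0.1,-0.7,0.5,-3,0,8.5,0],[0.1,0,0.5,-3.5,0,0,0],[0.1,0,0.5,-2.5,0,0,0],[0.1,0,0,0,0,0,0],[0.1,0,0,0,0,0,0]]]' 40; python3 go.py .43 -.193 .16 -90; python3 snap.py wrist w6; python3 snap.py top t3
```

```text
t: 53.6
tool_pos: [0.4378, -0.222, 0.1761]
orientation: [-1.216, 1.181, -1.234]
force: [1.5, -0.4, 0.1]
opening: 0.0838
t53.6 pos[ 0.4378 -0.222   0.1761] open83.8 F[ 1.5 -0.4  0.1] q[-0.56 -0.19  1.85 -0.01  1.45  1.  ]
  turn [-1.1  0.2  1.4] then shift cm [-2.9   1.61 -0.78] | now-axes [-2.95  1.52 -0.79]
```

View pics/w6.png

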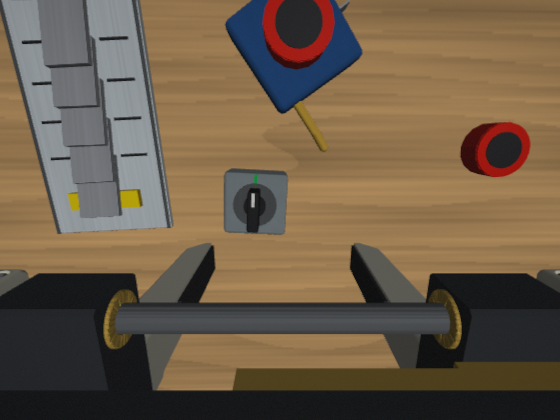

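Run:
```python
from h import *
c=dict(np.load("pics/t3.npz")); H,S,V=cv2.split(cv2.cvtColor(c["frame"],cv2.COLOR_RGB2HSV))
m=((H<8)|(H>172))&(S>130)&(V>60)
for k in blobs(m,30):
    (x,y),r=cv2.minEnclosingCircle((ray(c,k[:,0,:],.079)[:,:2]*1000).astype(np.float32)); 
    mm=np.zeros_like(V); cv2.drawContours(mm,[k],-1,1,-1); mm=cv2.erode(mm,np.ones((5,5))); 
    print("red",k[:,0].mean(0).round(),"at z.079:",round(x,1),round(y,1),round(r,1),"top z",np.median(depthpts(c,mm>0)[:,2]).round(4) if mm.any() else None)
```

```text
red [457. 242.] at z.079: 497.5 -452.6 29.5 top z 0.0308
red [362. 199.] at z.079: 602.4 -235.8 30.5 top z 0.0803
```

```bash
cat > chk.py <<'E'
import sys; from h import *
c=dict(np.load(f"pics/{sys.argv[1]}.npz")); p=depthpts(c,c["depth"]>0)
a=np.radians(BA); R2=np.array([[np.cos(a),np.sin(a)],[-np.sin(a),np.cos(a)]]); b=np.c_[(p[:,:2]-B0)@R2.T,p[:,2]]
for i in range(1,7):
    e=-.1057+.04*i
    k=(abs(b[:,1])<.015)&(b[:,0]>e-.034)&(b[:,0]<e-.006)&(b[:,2]<.06)
    if k.sum()<15: continue
    f=np.polyfit(b[k,0]-(e-.0335),b[k,2],1); row=(b[:,0]>e-.034)&(b[:,0]<e-.006)&(abs(b[:,1])<.06)&(b[:,2]>.0145)&(b[:,2]<.06)
    print(i,"lean %.3f  z at slot centre %.1f (want %.1f) y range %.1f..%.1f n%d"%(np.arctan(-f[0]),f[1]*1e3,20.9+4.1+.0,*np.percentile(b[row,1]*1e3,[2,98]),k.sum()))
k=(np.hypot(p[:,0]-.448,p[:,1]+.193)<.04)&(p[:,2]>.058)&(p[:,2]<.09)
q=p[k]; print("key pts",k.sum()); top=q[q[:,2]>np.percentile(q[:,2],50)]
r=cv2.minAreaRect((top[:,:2]*1000).astype(np.float32)); print("key top",r,np.median(top[:,2]))
k=(np.abs(p[:,0]-.448)<.06)&(abs(p[:,1]+.193)<.06)&(abs(p[:,2]-.0405)<.004); print("box",cv2.minAreaRect((p[k,:2]*1000).astype(np.float32)))
E
python3 chk.py w6; python3 chk.py t3
```

```text
1 lean -0.132  z at slot centre 27.0 (want 25.0) y range -22.6..20.1 n692
2 lean -0.126  z at slot centre 27.2 (want 25.0) y range -22.4..20.6 n763
3 lean -0.110  z at slot centre 27.5 (want 25.0) y range -22.4..21.0 n849
4 lean -0.087  z at slot centre 27.9 (want 25.0) y range -21.9..21.2 n951
5 lean 0.206  z at slot centre 25.4 (want 25.0) y range -21.3..21.5 n887
key pts 536
key top ((435.1207275390625, -193.95370483398438), (10.715903282165527, 40.65983200073242), 85.6900863647461) 0.07591489672584527
box ((434.5815734863281, -193.91371154785156), (69.79437255859375, 70.01863098144531), 87.03312683105469)
1 lean -0.110  z at slot centre 27.7 (want 25.0) y range -30.1..24.5 n142
2 lean -0.162  z at slot centre 27.0 (want 25.0) y range -53.4..29.3 n142
3 lean -0.150  z at slot centre 27.3 (want 25.0) y range -31.5..33.8 n137
4 lean -0.066  z at slot centre 28.4 (want 25.0) y range -36.7..38.8 n142
5 lean 0.202  z at slot centre 25.8 (want 25.0) y range -32.2..46.7 n141
6 lean 0.019  z at slot centre 11.0 (want 25.0) y range -52.8..56.3 n135
key pts 15
key top ((453.7396545410156, -195.13446044921875), (9.757769584655762, 2.1092255115509033), 88.43428039550781) 0.07652778777817629
box ((449.48785400390625, -194.03634643554688), (69.7432861328125, 41.147212982177734), 85.4043197631836)
```

```bash
sed -i 's/(b\[:,0\]>e-.034)&(b\[:,0\]<e-.006)/(b[:,0]>e-.062)\&(b[:,0]<e-.033)/g' chk.py; python3 chk.py w6 | head -5; python3 go.py .435 -.194 .10 -93.6
```

```text
1 lean 0.191  z at slot centre 25.3 (want 25.0) y range -40.0..37.3 n696
2 lean 0.202  z at slot centre 25.5 (want 25.0) y range -22.6..19.9 n752
3 lean 0.199  z at slot centre 25.6 (want 25.0) y range -22.3..20.6 n811
4 lean 0.201  z at slot centre 25.5 (want 25.0) y range -22.5..21.2 n869
5 lean 0.204  z at slot centre 25.4 (want 25.0) y range -22.0..21.2 n936
t53.7 pos[ 0.4383 -0.222   0.176 ] open83.9 F[ 0.6 -0.4  0.2] q[-0.56 -0.18  1.85 -0.01  1.45  1.  ]
  turn [-1.1  3.9  1.4] then shift cm [-2.77  7.6  -0.5 ] | now-axes [-2.99  7.52 -0.45]
```

```bash
python3 -m creep '[[[0.5,-1.4,1,-0.2,-1,2,1.4],[0.5,-1.2,2,-0.2,0,2,0],[0.5,0,2,0,0,0,0],[0.5,0,2,0,0,0,0],[0.5,0,0.5,0,0,0,0],[0.5,0,0,0,0,0,0],[0.5,0,0,0,0,0,0],[0.5,0,0,0,0,0,0]]]' 25; python3 go.py .435 -.194 .038 -93.6
python3 - <<'E'
from h import *
c=dict(np.load("pics/w6.npz")); p=depthpts(c,c["depth"]>0)
a=np.radians(BA); R2=np.array([[np.cos(a),np.sin(a)],[-np.sin(a),np.cos(a)]]); b=np.c_[(p[:,:2]-B0)@R2.T,p[:,2]]; b=b[abs(b[:,1])<.015]
xs=np.arange(-.16,.16,.001); h=np.array([np.median(b[abs(b[:,0]-x)<.0012,2]) if (abs(b[:,0]-x)<.0012).any() else np.nan for x in xs]); d=h[3:]-h[:-3]
print("expected upper edges",[round(-.1057+.04*i-.067,3) for i in range(1,6)],"lower5",-.1057+.2)
print([(round(xs[i]+.0015,3),round(d[i]*1e3,1)) for i in range(len(d)) if abs(d[i])>.003])
E
```

```text
t: 54.5
tool_pos: [0.4434, -0.1967, 0.1036]
orientation: [-1.174, 1.249, -1.262]
force: [-0.1, 0.8, 0.9]
opening: 0.0467
t54.5 pos[ 0.4434 -0.1967  0.1036] open46.7 F[-0.1  0.8  0.9] q[-0.52 -0.12  1.93  0.    1.33  1.11]
  turn [-0.4 -0.1  0.1] then shift cm [-0.22  6.56 -0.86] | now-axes [-0.23  6.56 -0.91]
expected upper edges [-0.133, -0.093, -0.053, -0.013, 0.027] lower5 0.09430000000000001
[(np.float64(-0.158), np.float64(8.7)), (np.float64(-0.156), np.float64(9.6)), (np.float64(-0.156), np.float64(9.5)), (np.float64(-0.134), np.float64(19.2)), (np.float64(-0.133), np.float64(20.5)), (np.float64(-0.132), np.float64(20.7)), (np.float64(-0.093), np.float64(6.8)), (np.float64(-0.092), np.float64(7.2)), (np.float64(-0.091), np.float64(6.8)), (np.float64(-0.053), np.float64(6.3)), (np.float64(-0.052), np.float64(7.5)), (np.float64(-0.051), np.float64(5.3)), (np.float64(-0.014), np.float64(3.8)), (np.float64(-0.013), np.float64(6.8)), (np.float64(-0.012), np.float64(6.8)), (np.float64(-0.011), np.float64(3.3)), (np.float64(0.026), np.float64(5.3)), (np.float64(0.027), np.float64(6.8)), (np.float64(0.028), np.float64(4.6))]
```

```bash
python3 -m creep '[[[0.5,-0.2,0,-0.8,0,0,0],[0.5,0,1.5,0,0,0,0],[0.5,0,1.5,0,0,0,0],[0.5,0,0.5,0,0,0,0],[0.5,0,0,0,0,0,0],[0.5,0,0,0,0,0,0],[0.5,0,0,0,0,0,0],[0.5,0,0,0,0,0,0]]]' 25; python3 go.py .435 -.194 .038 -93.6
```

```text
t: 55.3
tool_pos: [0.437, -0.1956, 0.0717]
orientation: [-1.172, 1.244, -1.267]
force: [0.1, 0.1, -0.7]
opening: 0.0465
t55.3 pos[ 0.437  -0.1956  0.0717] open46.5 F[ 0.1  0.1 -0.7] q[-0.53 -0.11  1.98  0.    1.26  1.11]
  turn [-0.8 -0.1  0.3] then shift cm [-0.15  3.37 -0.21] | now-axes [-0.16  3.37 -0.26]
```

```bash
python3 -m creep '[[[0.5,-0.15,0.8,-0.2,-0.8,0,0],[0.5,0,1.2,0,0,0,0],[0.5,0,1,0,0,0,0],[0.5,0,0.3,0,0,0,0],[0.5,0,0,0,0,0,0],[0.5,0,0,0,0,0,0],[0.5,0,0,0,0,0,0],[0.5,0,0,0,0,0,0]]]' 25; python3 go.py .435 -.194 .038 -93.6
```

```text
t: 56.1
tool_pos: [0.4349, -0.1939, 0.0355]
orientation: [-1.183, 1.256, -1.259]
force: [0.4, -0.1, 0.1]
opening: 0.0467
t56.1 pos[ 0.4349 -0.1939  0.0355] open46.7 F[ 0.4 -0.1  0.1] q[-0.52 -0.05  2.   -0.01  1.2   1.11]
  turn [ 0.1 -0.1  0.3] then shift cm [ 0.01 -0.25  0.01] | now-axes [ 0.01 -0.25  0.01]
```

```bash
python3 -m creep '[[[0.7,0,-0.15,0,0,0,0],[0.95,0,0,0,0,0,0],[0.95,0,0,0,0,0,0],[0.95,0,0,0,0,0,0],[0.95,0,0,0,0,0,0],[0.95,0,0,0,0,0,0],[0.95,0,0,0,0,0,0],[0.95,0,0,0,0,0,0]]]' 30; python3 go.py .435 -.194 .038 -93.6
```

```text
t: 56.9
tool_pos: [0.4357, -0.1949, 0.0384]
orientation: [-1.183, 1.254, -1.261]
force: [-0.5, -0.1, -0.6]
opening: 0.0116
t56.9 pos[ 0.4357 -0.1949  0.0384] open11.6 F[-0.5 -0.1 -0.6] q[-0.52 -0.05  1.99 -0.01  1.2   1.11]
  turn [ 0.  -0.1  0.4] then shift cm [-0.09  0.04 -0.08] | now-axes [-0.09  0.04 -0.08]
```

Gripped (11.6 mm); turning clockwise.

```bash
python3 -m creep '[[[0.95,0,0,0,0,8,0],[0.95,0,0,0,0,8,0],[0.95,0,0,0,0,8,0],[0.95,0,0,0,0,8,0],[0.95,0,0,0,0,8,0],[0.95,0,0,0,0,8,0],[0.95,0,0,0,0,8,0],[0.95,0,0,0,0,0,0]]]' 30; python3 go.py .435 -.194 .038 -93.6; python3 -c "
from plant import readout; print(readout.read_state()['wrist_torque'])"
```

```text
t: 57.7
tool_pos: [0.4352, -0.1957, 0.0384]
orientation: [-0.492, 1.941, -1.955]
force: [-0.5, -0.4, 0.3]
opening: 0.0117
t57.7 pos[ 0.4352 -0.1957  0.0384] open11.7 F[-0.5 -0.4  0.3] q[-0.52 -0.05  1.99 -0.01  1.2   2.13]
  turn [ -0.2 -58.3   0.4] then shift cm [-0.17  0.04 -0.03] | now-axes [-0.06  0.04 -0.16]
[0.1362477  0.01628179 0.19633202]
```

```bash
python3 -m creep '[[[0.95,0,0,0,0,4,0],[0.95,0,0,0,0,4,0],[0.95,0,0,0,0,4,0],[0.95,0,0,0,0,2,0],[0.95,0,0,0,0,1,0],[0.95,0,0,0,0,1,0],[0.95,0,0,0,0,1,0],[0.95,0,0,0,0,1,0]]]' 30; python3 go.py .435 -.194 .038 -93.6; python3 -c "
from plant import readout; print(readout.read_state()['wrist_torque'])"; python3 snap.py top t4
python3 - <<'E'
from h import *
c=dict(np.load("pics/t4.npz")); cv2.imwrite("pics/v10.png",cv2.resize(c["frame"][130:300,230:430],None,fx=3,fy=3,interpolation=2)[:,:,::-1])
E
```

```text
t: 58.5
tool_pos: [0.435, -0.1956, 0.0385]
orientation: [-0.212, 2.112, -2.128]
force: [-1.1, -0.1, 2.0]
opening: 0.0127
t58.5 pos[ 0.435  -0.1956  0.0385] open12.7 F[-1.1 -0.1  2. ] q[-0.52 -0.05  1.99 -0.01  1.2   2.43]
  turn [ -0.2 -75.2   0.5] then shift cm [-0.16  0.05 -0.01] | now-axes [-0.04  0.04 -0.16]
[0.13889116 0.23834688 0.6929317 ]
```

View pics/v10.png

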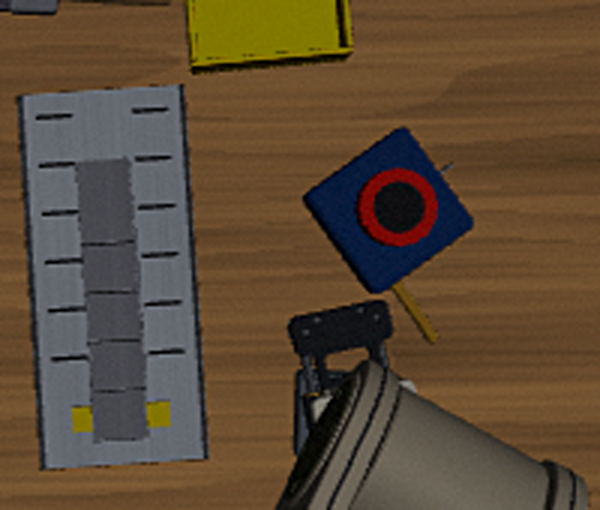

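```bash
python3 -m creep '[[[0.5,0,0,0,0,0,0],[0.2,0,0,0,0,0,0],[0.2,0,0,0,0,0,0],[0.2,0,0,0,0,0,0],[0.2,0,-1,0,0,0,0],[0.2,0,-3,0,0,0,0],[0.2,0,-4,0,0,0,0],[0.2,0,-4,0,0,0,0]]]' 30; python3 -m creep '[[[0.2,0,-2,0,0,-8.5,0],[0.2,0,-1,0,0,-8.5,0],[0.2,0,0,0,0,-8.5,0],[0.2,0,0,0,0,-8.5,0],[0.2,0,0,0,0,-8.5,0],[0.2,0,0,0,0,-8.5,0],[0.2,0,0,0,0,-8.5,0],[0.2,0,0,0,0,-8.5,0]]]'; python3 go.py .438 -.222 .18 -93.6; python3 snap.py wrist w7; python3 snap.py top t5; python3 chk.py w7
python3 - <<'E'
from h import *
c=dict(np.load("pics/t5.npz")); H,S,V=cv2.split(cv2.cvtColor(c["frame"],cv2.COLOR_RGB2HSV)); m=((H<8)|(H>172))&(S>130)&(V>60)
for k in blobs(m,30):
    mm=np.zeros_like(V); cv2.drawContours(mm,[k],-1,1,-1); mm=cv2.erode(mm,np.ones((5,5)))
    (x,y),r=cv2.minEnclosingCircle((ray(c,k[:,0,:],.079)[:,:2]*1000).astype(np.float32)); print("red",k[:,0].mean(0).round(),round(x,1),round(y,1),"top z",np.median(depthpts(c,mm>0)[:,2]).round(4))
E
```

```text
t: 59.35
tool_pos: [0.4306, -0.1918, 0.1566]
orientation: [-0.221, 2.127, -2.125]
force: [0.4, -0.0, 0.2]
opening: 0.0715
t: 60.15
tool_pos: [0.4357, -0.1949, 0.205]
orientation: [-1.126, 1.327, -1.347]
force: [-0.2, 0.5, -0.1]
opening: 0.0744
t60.1 pos[ 0.4357 -0.1949  0.205 ] open74.4 F[-0.2  0.5 -0.1] q[-0.52 -0.22  1.83 -0.01  1.52  1.22]
  turn [-0.3 -6.4  0.6] then shift cm [2.69 2.5  0.4 ] | now-axes [2.6  2.53 0.68]
1 lean 0.195  z at slot centre 25.2 (want 25.0) y range -40.2..36.8 n539
2 lean 0.201  z at slot centre 25.5 (want 25.0) y range -22.7..20.1 n580
3 lean 0.200  z at slot centre 25.5 (want 25.0) y range -22.4..20.6 n613
4 lean 0.195  z at slot centre 25.6 (want 25.0) y range -22.4..21.1 n660
5 lean 0.202  z at slot centre 25.4 (want 25.0) y range -21.8..21.1 n709
6 lean 0.362  z at slot centre 13.7 (want 25.0) y range -21.1..21.5 n658
key pts 430
key top ((434.86810302734375, -194.05322265625), (10.777535438537598, 39.896461486816406), 87.99385833740234) 0.07590802381462233
box ((434.61578369140625, -193.9182586669922), (69.90963745117188, 70.23147583007812), 86.96910095214844)
red [457. 242.] 497.4 -452.5 top z 0.0306
red [362. 199.] 602.4 -235.8 top z 0.0802
```

View pics/w7.png

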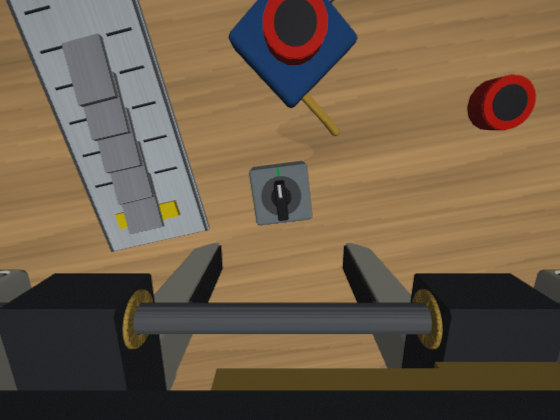

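```bash
python3 -c "
from plant import robot; print(robot.close_job())"
```

```text
the job is handed in; nothing more can be done
None
```

I finished the job and handed it in at about 60 s of the 210 s allowed; no verdict was reported.

**What I did:** I laid all five plates present in slots 1 to 5. I put the nearer red cap on the neck and turned it back about 60° until it dropped. I then screwed it clockwise to its stop, twisted the key to its stop and let it spring back. The turquoise plate and the other red cap were not touched. The can, brush and bin were not reached for either; I did not measure them again at the end.

**Last checks:**

| Item | Reading | Limit |
|---|---|---|
| Plate lean | 0.195–0.202 rad | 0.2 ± 0.09 rad |
| Plate height | within about 0.6 mm | 4 mm |
| Plate position along the row (measured before the key turn) | within about 1–2 mm | 9 mm |
| Plate position across the row (plate 1 judged from the picture) | within about 1–2 mm | 12 mm |
| Cap centre below the rim | about 10.4 mm | at least 9.5 mm |
| Cap distance from the neck axis | about 2–3 mm | 4 mm |
| Key, relative to its box | about 1° | 0.12 rad (7°) |

The cap's closing torque of 2.4 N m showed it was against its stop. The key's 0.69 N m was well above its 0.16 N m spring.

**What did not agree:**
- **Gripper length:** the real fingertips sit about 14 mm behind the reported tool point, not 11 mm ahead of it. My first grasp closed above the plate, and I corrected the offset for everything after that.
- **Moved cap:** the cap was about 26 mm from where I first measured it when I went for it, so I measured it again before gripping.
- **Cap depth:** the raw camera depth alone would put the cap centre only about 9.8 mm below the rim. The 10.4 mm figure allows for the camera reading about 0.6 mm high, and the arm's own position agrees with it.

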